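# Close the draw-tube scope and pack it in its case

### The job

Close the three-part inspection scope completely, the thin innermost tube first and the middle tube only after that one is fully home, then lay the closed scope flat in the empty slot of its wooden case so that nothing stands above the rim. Set it down rather than dropping it, and leave the other things on the worktop where they stand.

Things in the scene. Friction and masses are not known exactly. Their poses are not given: they have to be found in the camera images.
- barrel_centre (a point): Scope barrel's centre, on the tube axis, 23 mm up as it lies loose (scope 0.33 kg). x: along the tube towards the eyepiece; z up. Bright round tube 40 mm thick, a black square collar (46 x 46 mm, 12 mm long) at each end so it cannot roll; 84 mm over the collars, 60 mm of round tube between. The closed scope spans -42 to +62 mm in x from here (104 mm long).
- mid_grip (a point): Point on the axis of the scope's steel middle tube (32 mm thick), 20 mm behind the rear of its black end bead (39 mm thick, 8 mm long); axes as barrel_centre. Bare tube between bead and barrel is as long as joint scope_mid reads (40 to 50 mm at the start).
- eyepiece_end (a point): Centre of the flat end face of the black eyepiece (36 mm thick, 12 mm long) on the tip of the inner tube (24 mm thick); axes as barrel_centre.
- scope_mid (a joint): How far the middle tube stands out of the barrel, m: 0 fully home (bead against barrel), at most 0.052. Friction about 2.5 N, no spring. It slides more easily than the inner tube, so a push on the eyepiece with the barrel held moves this tube first; to close the inner tube first, hold the middle tube itself.
- scope_inner (a joint): How far the inner tube stands out of the middle tube, m: 0 fully home (eyepiece against bead), at most 0.044; 0.030 to 0.042 at the start. Friction about 5 N, no spring.
- stop_centre (a point): Centre of the bench stop, a plain dark steel bar screwed to the worktop, to push things against: 90 mm along its x, 36 mm along y, 42 mm high (this point 21 mm up). Its two long upright faces, 18 mm to either side along y, are flat. It stands at the left or right of the work, the case at the other side.
- slot_centre (a point): Centre of the floor of the case's empty slot, 5 mm above the worktop; x along the slot, z up. Slot 112 mm long in x; four corner blocks (21 mm in x, 40 mm high) leave 54 mm in y between them at both ends; between the blocks (within 35 mm of the centre in x) finger bays widen it to 112 mm in y. The case's rim is 51 mm above this floor. The scope may lie either way round.
- case: The fixed open wooden case, 122 mm along x, 170 mm along y, 56 mm high; origin at the centre of its underside, the slot centre at y = +24 mm. A divider (46 mm high) parts the slot from a narrow compartment on the -y side, which holds a loupe and a small tin.
- steel_can: Bystander: upright can, 58 mm in diameter, 110 mm high; origin at the centre of its underside.
- brass_weight: Bystander: brass weight with a knob, 31 mm in diameter, 51 mm high; origin at the centre of its underside.
- v_block: Bystander: steel V-block, 48 x 44 x 32 mm high; origin at the centre of its underside.
- cream_pot: Bystander: pot with a screw lid, 44 mm in diameter, 42 mm high; origin at the centre of its underside.
- tin_large: Bystander: flat round tin, 60 mm in diameter, 20 mm high; origin at the centre of its underside.
There are look-alikes about, which are no part of the job. What is shaped like the part that bears barrel_centre but orange or pink is not meant.

How it is judged:
By the outcome, as a careful person would: the job done as asked, in the order asked, and still so for the second after the job is handed in, with the robot touching nothing.
It also fails if it takes over 64 s, if anything falls off the work surface, if the arm or the gripper's body presses on something with over 40 N, if the wrist force passes 120 N, or if a joint passes its speed limit or range.

### The arm

A 7-joint arm with a two-finger parallel gripper is mounted at the origin on a cart in front of the work surface, level with it; the furniture and walls round the work are solid. World frame = base frame: x ahead of the robot, y to its left, z up, the work surface at z = 0. Lengths are in mm, angles in rad, forces in N, time in s.
With the tool pointing down it reaches from about 425 to 1025 mm from the base axis. Payload 9.4 kg.
Tool frame: the origin (TCP) lies on the centre line of the jaws, within the pads' length; the fingertips stand 14 mm ahead of it and the grasp point (between the pads) lies 5 mm behind it (tcp_to_tips is the distance from the TCP to the fingertips, in mm); z points along the fingers, x is the direction in which the jaws open and shut, and the axes are right-handed (so a half turn about z gives the same grasp; the last joint's range is limited). The gripper opens to 85 mm and grips with 20 to 120 N. Pads are 22 mm wide; open, the fingers measure 114 mm over their backs; the gripper's body (76 mm by 85 mm) begins 54 mm behind the grasp point. The pads swing forward as they close: fully open they stand 13 mm farther back than shut.
Start: joints at [-1.384, 0.599, -0.003, 1.599, 0.002, 0.943, -0.08], TCP at [189.048, 699.918, 245.275] pointing down, gripper open.
Joint ranges: [-2.57, 2.57], [-0.35, 1.97], [-1.29, 1.29], [0.11, 2.56], [-1.05, 4.19], [0.11, 1.86], [-2.63, 2.63]. Speed limits (rad/s): [2.22, 2.22, 3.01, 3.01, 3.14, 3.14, 3.14].

### API

Orientations are given as a rotation vector (axis times angle).
In Python, from workcell import * gives the robot as it stands.
- The arm moves only by the tool step_arm, never from a script. Its argument "steps" is a list of rows, each an object with "hand": the opening, from -1 (shut) to 1 (fully open); "travel": the shift along the world's x, y, z in m, a list of three; "spin": the turn about the world's z in rad. A call has 1 to 20 rows; each row shifts and turns the commanded pose from where the row before left it; what a row does not reach is not made up. A row lasts 1/8 s, in which the tool goes at most 62.5 mm and 10.7 degrees, less where a joint would pass 70% of its speed; a pose out of reach is approached as far as the arm can. A call is refused whole if a number of a shift passes 0.0625 or a number of a turn 0.188, either way. A call with a gripper value outside its range is refused whole. The fingers move at their own pace and stop on an object; the grip force is fixed at half the most. Time passes only in rows, so rows that do not move let the fingers close. It gives the time, the measured TCP pose, the force and the opening at its end, in the units of the state.
- get_obs(): the state, without advancing time (a new reading comes with each control period).
- snapshot(name): name is "scene" or "side" or "wrist"; returns the picture (400x640x3 uint8, red, green, blue); there is no depth.
- camera_info(name): a dict with "fx", "fy", "cx", "cy" (pixels), "cam_to_world" (4x4, takes a point from camera to world coordinates). Camera axes: x right, y down, z forward; pixel columns grow to the right and rows downward; lengths in mm; the calibration is good to about 2 mm. The wrist camera is an equidistant fisheye: a pixel r from the principal point sees the ray r / f radians off the axis. A picture is of the moment at which its call begins: read the wrist's pose just before it. camera_info takes no time and is no camera call; for the wrist camera it gives the pose at the moment of the call.
- sign_off(): hands the job in, once; it reports no verdict.
Trained networks look in the newest picture that a camera, given by its name, has taken for a name from the list of things; names that differ only in an ending like _2 or _b are one class to them, and where a whole thing is asked for, a point or a joint stands for the part that bears it (a point fixed in the world has none). Each returns a list of dicts, best first, with "confidence" (0 to 1); they miss things now and then, are a little off and sometimes report something else, mostly with a low value. They report only what shows in the picture. A call takes as long as a camera call. They do not tell look-alikes from the thing itself.
- spot_in(query, camera): "at" ([column, row] in pixels, amid what is visible of it).
- trace(query, camera): "mask" (400x640 bool, what is visible of it) and "at" ([column, row] in pixels, amid what is visible of it).
The state is a dict: "time": time; "joints": joint angles; "qvel": joint speeds; "effort": joint torques, N m; "ee_pos": TCP position; "tcp_rot": TCP orientation; "contact_force": force on the tool from outside, world axes, zero at the start; "wrist_torque": the same for the moment, N m; "width": finger opening in mm.
Only numpy, scipy, OpenCV 4.12 (cv2) and the standard library are available. Lean on these libraries where they do the work, as an engineer would, in place of code of your own. Each camera call takes 0.05 s, during which the arm holds its last target.

## Working session

There is one attempt and no reset: what is moved stays moved. The work goes in short steps, Python scripts to look and compute and a tool call to move; the robot and the scene stay as the last step left them, time stands still between calls to the robot, and variables do not carry over. Pictures are saved under pics/ and viewed, and the job is handed in when it is done.

Besides the shell and the picture viewer there is one more tool, called after "Emit:" in YAML: its name, and indented under it one key for each argument. step_arm: Moves the arm, as the interface text tells. Its arguments: {"type":"object","properties":{"steps":{"type":"array"}},"required":["steps"]}

```bash
mkdir -p pics; ls; python3 - <<'E'
from workcell import *
import cv2
o=get_obs()
for k in o: print(k,o[k])
for n in ["scene","side","wrist"]:
    c=camera_info(n); print(n,c)
    im=snapshot(n); cv2.imwrite(f"pics/{n}0.png",im[:,:,::-1])
E
```

```text
pics
time 0.0
joints [-1.3837361   0.60013823 -0.00259128  1.60015823  0.00182244  0.94287557
 -0.07980669]
qvel [-0.00154341 -0.00157523 -0.00214744 -0.00050846  0.00010508  0.00043221
 -0.00098598]
effort [ 2.16537694e-03 -7.76444292e+01  1.56565659e+00 -2.57996625e+01
  1.22846491e-02  9.00216401e-03 -4.47069931e-05]
ee_pos [188.88828155 699.48483747 244.39665303]
tcp_rot [ 2.49332262e+00  1.90951998e+00 -1.82955797e-03]
contact_force [0.38031954 0.21672749 0.31810704]
wrist_torque [-0.01123457  0.03698565  0.0060091 ]
width 85.19341291118374
scene {'fx': 407.9919367696469, 'fy': 407.9919367696469, 'cx': 315.6663471689163, 'cy': 198.53094026396607, 'cam_to_world': array([[ 4.66441537e-01, -6.74794484e-01,  5.71913190e-01,
         3.39943397e+01],
       [-8.84517263e-01, -3.61550708e-01,  2.94805524e-01,
        -2.51462538e+02],
       [ 7.84247763e-03, -6.43376631e-01, -7.65509638e-01,
         7.88323680e+02],
       [ 0.00000000e+00,  0.00000000e+00,  0.00000000e+00,
         1.00000000e+00]])}
side {'fx': 463.98801770152244, 'fy': 463.98801770152244, 'cx': 319.1566670055431,
[... 152 characters left out ...]
 -6.71074208e-01,  6.20046782e-01,
        -8.32452484e+02],
       [ 1.91776758e-02, -6.72215328e-01, -7.40107269e-01,
         1.08014303e+03],
       [ 0.00000000e+00,  0.00000000e+00,  0.00000000e+00,
         1.00000000e+00]])}
wrist {'fx': 309.70691628693146, 'fy': 309.70691628693146, 'cx': 322.2205469899101, 'cy': 198.55191877124525, 'cam_to_world': array([[ 2.60932105e-01,  9.22474872e-01,  2.84525125e-01,
         1.16167924e+02],
       [ 9.65356763e-01, -2.49075627e-01, -7.77666454e-02,
         7.19329596e+02],
       [-8.69502355e-04,  2.94960068e-01, -9.55509185e-01,
         3.73193688e+02],
       [ 0.00000000e+00,  0.00000000e+00,  0.00000000e+00,
         1.00000000e+00]])}
```

View pics/scene0.png

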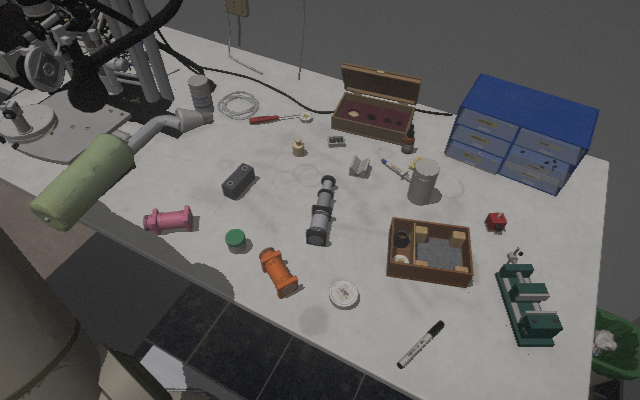

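View pics/side0.png

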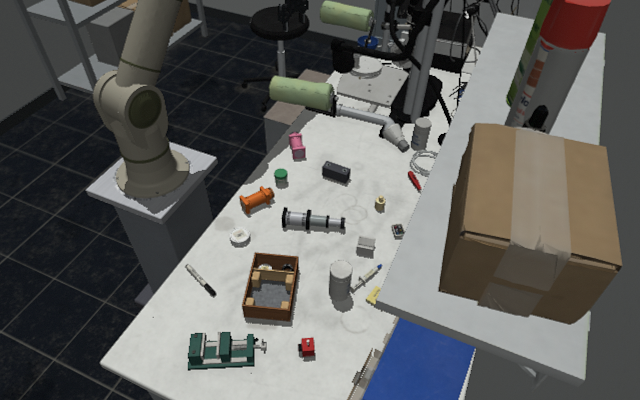

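View pics/wrist0.png

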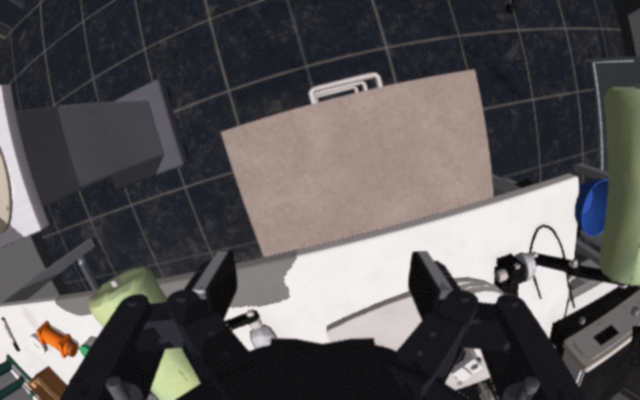

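The scene view shows the silver scope at about (321,212). It has a square collar at (317,238), a bead around (322,195) and the eyepiece at (328,181). The look-alikes are pink at (168,220) and orange at (278,272), and the description asks for the silver one. The stop is at (239,181) and the case at (430,252). Next I'll take close crops and triangulate.

```bash
cat > h.py <<'E'
from workcell import *
import numpy as np, cv2
def ray(n,p):
    c=camera_info(n); M=np.array(c["cam_to_world"]); 
    if n!="wrist": d=np.array([(p[0]-c["cx"])/c["fx"],(p[1]-c["cy"])/c["fy"],1.0])
    else:
        u=np.array([p[0]-c["cx"],p[1]-c["cy"]]); r=np.hypot(*u); t=r/c["fx"]
        d=np.array([*(np.sin(t)*u/max(r,1e-9)),np.cos(t)])
    d=M[:3,:3]@d; return M[:3,3],d/np.linalg.norm(d)
def atz(n,p,z):
    o,d=ray(n,p); return o+d*(z-o[2])/d[2]
def proj(n,X):
    c=camera_info(n); M=np.array(c["cam_to_world"]); q=M[:3,:3].T@(np.array(X,float)-M[:3,3])
    if n!="wrist": return np.array([c["fx"]*q[0]/q[2]+c["cx"],c["fy"]*q[1]/q[2]+c["cy"]])
    r=np.hypot(q[0],q[1]); t=np.arctan2(r,q[2]); return np.array([c["cx"],c["cy"]])+c["fx"]*t*q[:2]/max(r,1e-9)
def tri(obs):
    A=np.zeros((3,3));b=np.zeros(3)
    for n,p in obs:
        o,d=ray(n,p);P=np.eye(3)-np.outer(d,d);A+=P;b+=P@o
    X=np.linalg.solve(A,b); return X,[np.linalg.norm(proj(n,X)-p) for n,p in obs]
E
python3 - <<'E'
from h import *
import cv2
s=cv2.imread("pics/scene0.png");d=cv2.imread("pics/side0.png")
cv2.imwrite("pics/c1.png",cv2.resize(s[165:255,280:360],None,fx=6,fy=6,interpolation=cv2.INTER_CUBIC))
cv2.imwrite("pics/c2.png",cv2.resize(d[195:245,270:360],None,fx=8,fy=8,interpolation=cv2.INTER_CUBIC))
cv2.imwrite("pics/c3.png",np.vstack([cv2.resize(s[210:290,380:480],None,fx=6,fy=6)[:, :600],]))
cv2.imwrite("pics/c4.png",cv2.resize(d[245:325,235:305],None,fx=7,fy=7))
cv2.imwrite("pics/c5.png",cv2.resize(s[155:205,210:270],None,fx=8,fy=8))
for q in ["barrel_centre","mid_grip","eyepiece_end","stop_centre","slot_centre","case","steel_can","brass_weight","v_block","cream_pot","tin_large"]:
    r={}
    for n in ["scene","side"]:
        L=spot_in(q,n); r[n]=L
        print(q,n,[(np.round(x["at"],1).tolist(),round(x["confidence"],2)) for x in L[:4]])
    if r["scene"] and r["side"]:
        X,e=tri([(n,np.array(r[n][0]["at"])) for n in r]); print("   ",X.round(1),np.round(e,1))
print(get_obs()["time"])
E
```

```text
barrel_centre scene [([321.3, 216.5], 0.9), ([167.7, 218.3], 0.61), ([274.5, 270.0], 0.56)]
barrel_centre side [([256.7, 196.8], 0.88), ([310.8, 220.3], 0.78), ([299.2, 145.0], 0.77)]
    [459.8 -57.1 154.2] [9.9 6.9]
mid_grip scene [([325.9, 191.6], 0.72), ([146.0, 223.2], 0.53)]
mid_grip side [([325.3, 215.8], 0.78), ([308.7, 220.1], 0.65)]
    [622.5  25.1  43.6] [0.6 0.5]
eyepiece_end scene [([326.1, 182.4], 0.65), ([266.5, 254.0], 0.65), ([147.0, 217.9], 0.65)]
eyepiece_end side []
stop_centre scene [([236.6, 178.6], 0.89), ([235.8, 239.7], 0.51)]
stop_centre side [([337.7, 173.5], 0.56), ([273.1, 287.1], 0.26)]
    [574.  253.7  11. ] [2.1 1.6]
slot_centre scene [([428.5, 251.7], 0.62)]
slot_centre side [([272.5, 287.7], 0.58), ([365.3, 246.3], 0.39)]
    [ 589.6 -249.2   19.9] [0.3 0.2]
case scene [([427.7, 247.4], 0.91)]
case side [([271.1, 285.1], 0.63)]
    [ 588.  -247.2   32.8] [1.9 1.5]
steel_can scene [([425.9, 180.5], 0.65)]
steel_can side [([339.5, 276.4], 0.91)]
    [ 748.4 -178.    70. ] [1.6 1.5]
brass_weight scene [([297.6, 145.9], 0.46)]
brass_weight side [([377.4, 204.9], 0.46)]
    [745.8 168.3  19.7] [2.9 2.5]
v_block scene [([358.3, 162.6], 0.71)]
v_block side [([364.5, 246.1], 0.7), ([270.9, 289.5], 0.53)]
    [766.2  -4.3  19.7] [2.8 2.5]
cream_pot scene [([235.9, 238.6], 0.62)]
cream_pot side [([327.6, 225.0], 0.51), ([281.3, 177.5], 0.48)]
    [ 549.3  274.4 -268.8] [7.4 5.9]
tin_large scene [([344.7, 296.3], 0.67)]
tin_large side [([337.3, 174.0], 0.47)]
    [516.9 -18.6  89.7] [82.6 59.4]
1.25
```

View pics/c1.png

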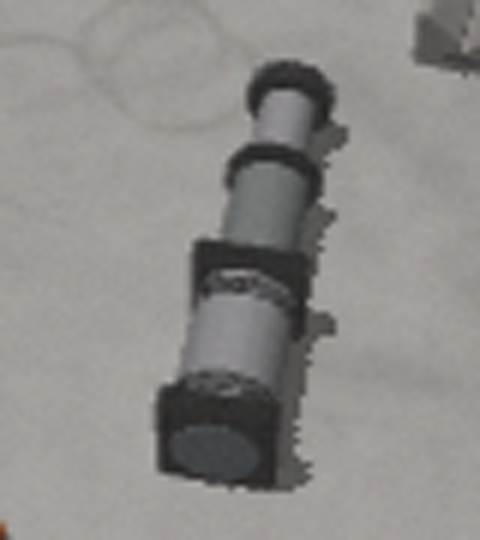

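View pics/c2.png

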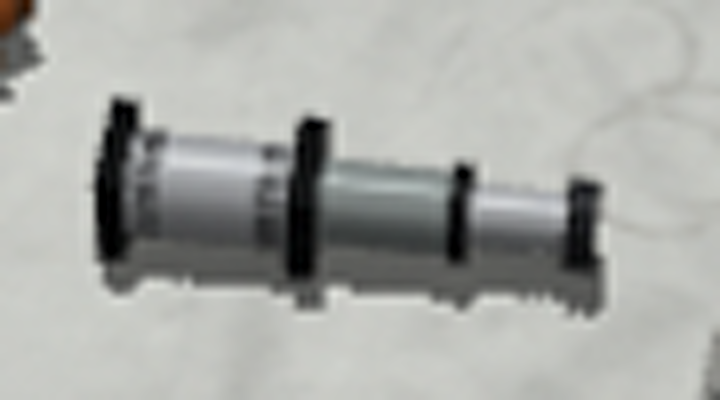

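View pics/c3.png

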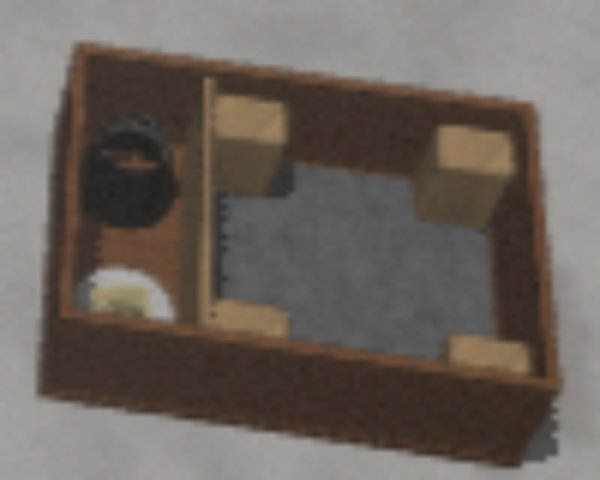

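View pics/c4.png

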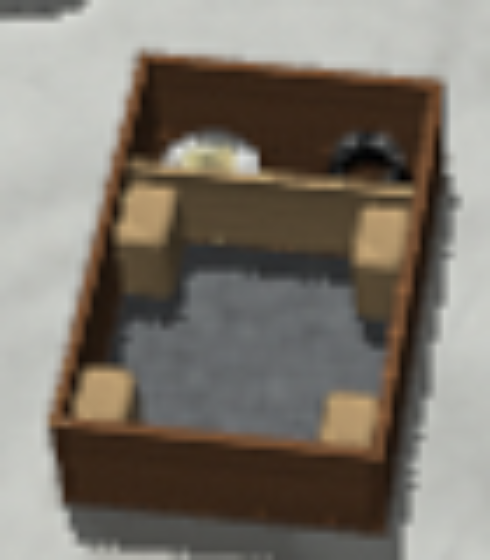

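View pics/c5.png

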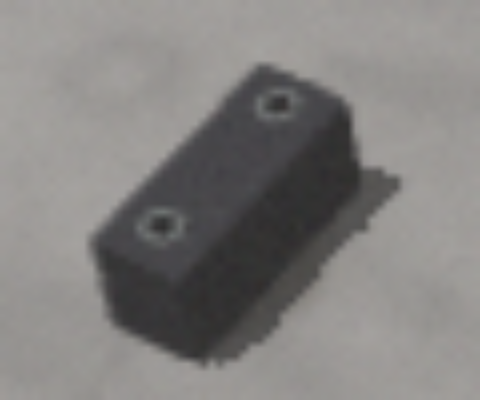

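Close crops confirm the choice: silver barrel, black square collars, steel middle tube, inner tube with black eyepiece, shown at (321,212) in scene and (310,220) in side. Now I'll measure the geometry.

```bash
cat > m.py <<'E'
from h import *
from scipy.optimize import least_squares
def u(c,off,k): return np.array(off)+(np.array(c)+.5)/k-.5
def rectfit(obs,L,W,z,x0):
    # obs: list (cam, 4 px) corner order matched to signs
    S=np.array([[1,1],[1,-1],[-1,-1],[-1,1]])*[L/2,W/2]
    best=None
    for r in range(8):
        for fl in (0,1):
            def f(p):
                c,s=np.cos(p[2]),np.sin(p[2]); C=np.c_[p[0]+S[:,0]*c-S[:,1]*s,p[1]+S[:,0]*s+S[:,1]*c,np.full(4,z)]
                C=C[::-1] if fl else C
                return np.concatenate([(np.roll(C,r%4,0)@np.eye(3)).tolist() and (np.array([proj(n,X) for X in np.roll(C,r%4,0)])-P).ravel() for n,P in obs])
            q=least_squares(f,[*x0,r//4*.8])
            if best is None or q.cost<best.cost-1e-6: best=q
    return best.x,best.fun
if __name__=="__main__":
    A=np.array([u(c,(380,210),6) for c in [(80,44),(538,105),(555,388),(63,318)]])
    B=np.array([u(c,(235,245),7) for c in [(442,85),(383,458),(55,422),(140,55)]])
    B=np.array([u(c,(235,245),7) for c in [(140,55),(442,85),(383,458),(55,422)]])
    for k,P in (("scene",A),("side",B)): print(k,[atz(k,p,56).round(0)[:2].tolist() for p in P])
    T=np.array([u(c,(210,155),8) for c in [(262,66),(350,105),(180,280),(93,240)]])
    print("stop",[atz("scene",p,42).round(1)[:2].tolist() for p in T])
    print(rectfit([("scene",T)],90,36,42,(574,254)))
    print("objective face",atz("scene",u((213,452),(280,165),6),23).round(1))
    print("eyep rear(bead) ",atz("scene",u((283,97),(280,165),6),23).round(1))
    for nm,c in (("collarL",(115,180)),("collarR",(310,197)),("bead",(461,213)),("eye",(584,224))):
        print(nm,atz("side",u(c,(270,195),8),23).round(1))
E
python3 m.py
```

```text
scene [[616.0, -149.0], [669.0, -309.0], [553.0, -344.0], [500.0, -187.0]]
side [[504.0, -189.0], [618.0, -153.0], [671.0, -310.0], [557.0, -346.0]]
stop [[608.6, 258.4], [607.3, 223.9], [520.8, 228.3], [521.7, 261.3]]Traceback (most recent call last):
  File "m.py", line 24, in <module>
    print(rectfit([("scene",T)],90,36,42,(574,254)))
          ~~~~~~~^^^^^^^^^^^^^^^^^^^^^^^^^^^^^^^^^^
  File "m.py", line 14, in rectfit
    q=least_squares(f,[*x0,r//4*.8])
    return func(*args, **kwargs)
    result = trf(vector_fun.fun, vector_fun.jac, x0, f0, J0, lb, ub, ftol, xtol,
                 gtol, max_nfev, x_scale, loss_function, tr_solver,
                 tr_options.copy(), verbose, callback=callback_wrapped)
    return trf_no_bounds(
        fun, jac, x0, f0, J0, ftol, xtol, gtol, max_nfev, x_scale,
        loss_function, tr_solver, tr_options, verbose, callback=callback)
    J = jac(x)
    self._update_jac()
    ~~~~~~~~~~~~~~~~^^
    self.J = self.jac_wrapped(xp_copy(self.x), f0=self.f)
             ~~~~~~~~~~~~~~~~^^^^^^^^^^^^^^^^^^^^^^^^^^^^
    J, dct = approx_derivative(
    
[... 580 characters left out ...]
.args, **self.kwargs))
                      ~~~~~~~~^^^^^^^^^^^^^^^^^^^^^^^^^^^^^^
    return np.atleast_1d(self.fun(x))
                         ~~~~~~~~^^^
    return self.f(x, *self.args, **self.kwargs)
           ~~~~~~^^^^^^^^^^^^^^^^^^^^^^^^^^^^^^
  File "m.py", line 13, in f
    return np.concatenate([(np.roll(C,r%4,0)@np.eye(3)).tolist() and (np.array([proj(n,X) for X in np.roll(C,r%4,0)])-P).ravel() for n,P in obs])
                                                                                ~~~~^^^^^
  File "h.py", line 13, in proj
    c=camera_info(n); M=np.array(c["cam_to_world"]); q=M[:3,:3].T@(np.array(X,float)-M[:3,3])
ValueError: time passes only in moves, steps and waits
```

```bash
sed -i 's/^def ray/_ci=camera_info\n_c={}\ndef camera_info(n):\n    if n not in _c: _c[n]=_ci(n)\n    return _c[n]\ndef ray/' h.py; python3 m.py; python3 - <<'E'
from h import *
for n in("scene","side"):
    print(n,proj(n,[189,700,245]),proj(n,[189,700,400]),proj(n,[0,0,0]),proj(n,[0,0,400]))
E
```

```text
scene [[616.0, -149.0], [669.0, -309.0], [553.0, -344.0], [500.0, -187.0]]
side [[504.0, -189.0], [618.0, -153.0], [671.0, -310.0], [557.0, -346.0]]
stop [[608.6, 258.4], [607.3, 223.9], [520.8, 228.3], [521.7, 261.3]]
(array([ 5.64802382e+02,  2.43028832e+02, -3.29939260e-02]), array([ 0.02999452, -0.56488941,  0.49854993, -0.41746141,  0.21024065,
        0.68891201, -0.71982994,  0.15365714]))
objective face [497.2 -12.5  23. ]
eyep rear(bead)  [671.4  46.   23. ]
collarL [504.  -13.8  23. ]
collarR [574.8   9.6  23. ]
bead [629.8  26.4  23. ]
eye [674.1  40.9  23. ]
scene [-86.33835853 147.0621748 ] [-157.17072007   76.84535882] [164.12507797 470.79730426] [ 35.91978734 409.34653981]
side [292.84273799  25.35089294] [291.85223367 -16.74225972] [152.61139235 171.62808286] [116.60037055  64.18267906]
```

```bash
python3 - <<'E'
from h import *
for a,b in (((85,180),(302,94)),((55,212),(275,90)),((125,150),(330,95)),((155,128),(365,115)),((195,115),(400,138)),((201,92),(422,132))):
    X,e=tri([("scene",np.array(a)),("side",np.array(b))]); print(X.round(),np.round(e,1), proj("wrist",X).round())
for p in ([400,300,0],[300,500,0],[189,700,0]): print(proj("wrist",p).round())
s=cv2.imread("pics/scene0.png")[0:260,0:260];cv2.imwrite("pics/c6.png",cv2.resize(s,None,fx=2.3,fy=2.3))
s=cv2.imread("pics/side0.png")[0:200,220:480];cv2.imwrite("pics/c7.png",cv2.resize(s,None,fx=3,fy=3))
E
```

```text
[337. 472. 123.] [1.7 1. ] [176. 353.]
[241. 446. 130.] [2.8 1.5] [120. 296.]
[445. 462. 142.] [4.1 2.6] [204. 415.]
[572. 500.  85.] [1.  0.7] [268. 427.]
[713. 496.  32.] [0.7 0.6] [293. 438.]
[781. 520.  62.] [0.2 0.1] [313. 461.]
[144. 336.]
[211. 276.]
[322. 167.]
```

View pics/c6.png

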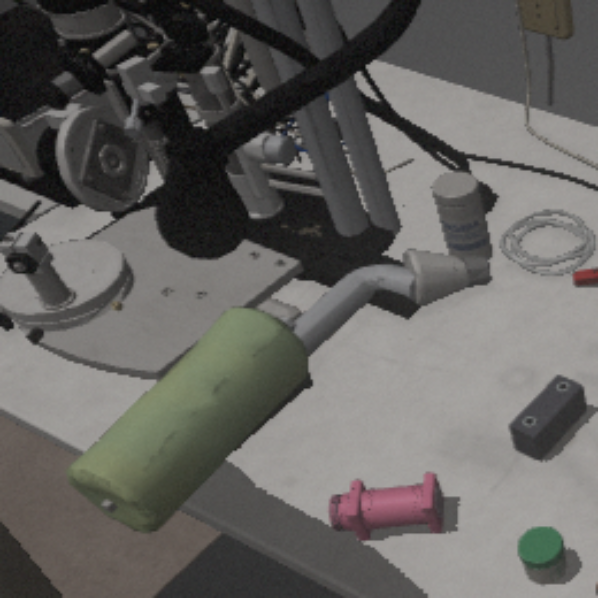

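View pics/c7.png

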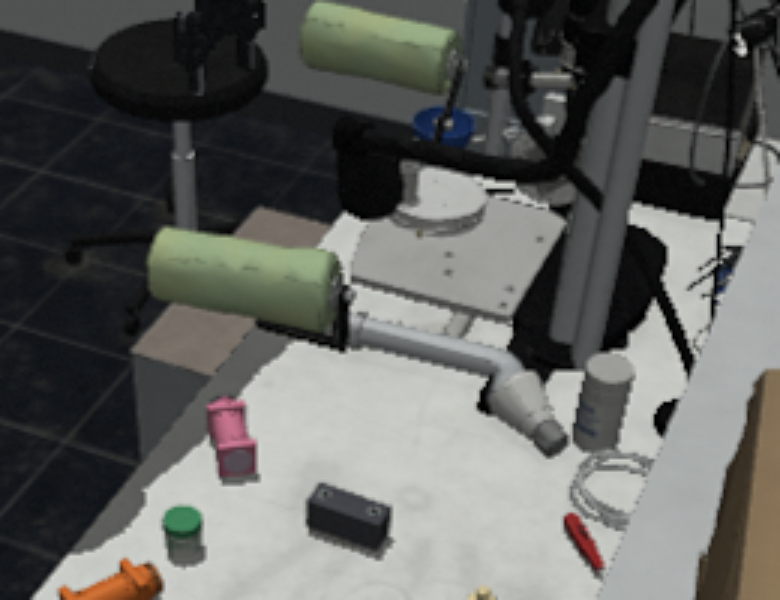

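Emit:
step_arm:
  steps:
    - {"hand": 1,"travel": [0,0,0.05],"spin": 0}
    - {"hand": 1,"travel": [0,0,0.05],"spin": 0}
    - {"hand": 1,"travel": [0.031,-0.0526,0],"spin": 0.045}
    - {"hand": 1,"travel": [0.031,-0.0526,0],"spin": 0.045}
    - {"hand": 1,"travel": [0.031,-0.0526,0],"spin": 0.045}
    - {"hand": 1,"travel": [0.031,-0.0526,0],"spin": 0.045}
    - {"hand": 1,"travel": [0.031,-0.0526,0],"spin": 0.045}
    - {"hand": 1,"travel": [0.031,-0.0526,0],"spin": 0.045}
    - {"hand": 1,"travel": [0.031,-0.0526,0],"spin": 0.045}
    - {"hand": 1,"travel": [0.031,-0.0526,0],"spin": 0.045}
    - {"hand": 1,"travel": [0.031,-0.0526,0],"spin": 0.045}
    - {"hand": 1,"travel": [0.031,-0.0526,0],"spin": 0.045}
    - {"hand": 1,"travel": [0.031,-0.0526,-0.03],"spin": 0.045}
    - {"hand": 1,"travel": [0.031,-0.0526,-0.03],"spin": 0.045}
    - {"hand": 1,"travel": [0.031,-0.04,-0.04],"spin": 0.045}
    - {"hand": 1,"travel": [0,0,-0.04],"spin": 0}

```text
time: 3.25
ee_pos: [588.2, 34.2, 210.5]
tcp_rot: [1.843, 2.541, 0.001]
contact_force: [-0.4, 0.1, -1.3]
width: 85.6
```

```bash
python3 - <<'E'
from h import *
o=get_obs(); print(o["time"],o["ee_pos"],o["tcp_rot"],o["joints"],o["contact_force"])
print(camera_info("wrist"))
im=snapshot("wrist"); cv2.imwrite("pics/wrist1.png",im[:,:,::-1])
E
```

```text
3.25 [588.24384331  34.19275753 210.50991343] [1.84262571e+00 2.54092540e+00 5.15803048e-04] [-0.21132664  0.47806683  0.08013477  1.95701961 -0.05406707  0.70624407
  1.7876666 ] [-0.38304652  0.11186784 -1.25478917]
{'fx': 309.70691628693146, 'fy': 309.70691628693146, 'cx': 322.2205469899101, 'cy': 198.55191877124525, 'cam_to_world': array([[-3.10457356e-01,  9.07570830e-01,  2.82721449e-01,
         5.16211751e+02],
       [ 9.50586028e-01,  2.96895949e-01,  9.07689256e-02,
         1.09509015e+01],
       [-1.55962379e-03,  2.96930940e-01, -9.54897683e-01,
         3.39057747e+02],
       [ 0.00000000e+00,  0.00000000e+00,  0.00000000e+00,
         1.00000000e+00]])}
```

View pics/wrist1.png

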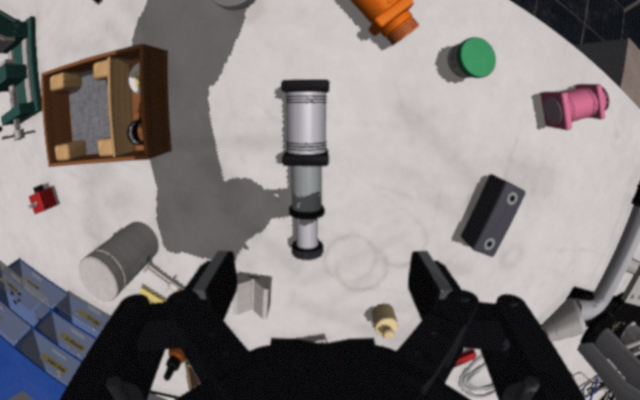

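```bash
python3 - <<'E'
from h import *
im=cv2.imread("pics/wrist1.png")
cv2.imwrite("pics/c8.png",cv2.resize(im[70:270,250:360],None,fx=3,fy=3,interpolation=cv2.INTER_CUBIC))
cv2.imwrite("pics/c9.png",np.hstack([cv2.resize(im[160:265,450:535],None,fx=4.5,fy=4.5,interpolation=cv2.INTER_CUBIC),cv2.resize(im[35:175,30:180],None,fx=2.7,fy=3.375,interpolation=cv2.INTER_CUBIC)]))
E
```

```text
(no output)
```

View pics/c8.png

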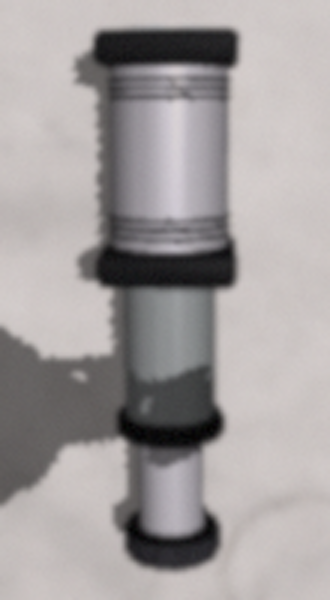

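View pics/c9.png

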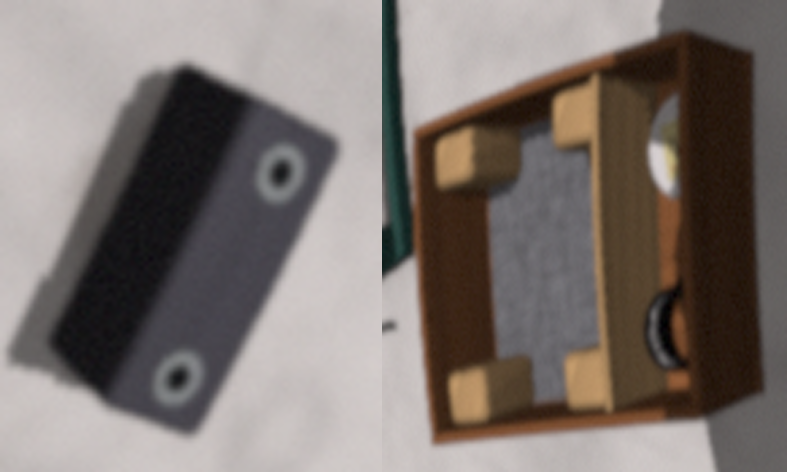

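```bash
python3 - <<'E'
from h import *
from m import u
w=lambda c,z:atz("wrist",u(c,(250,70),3),z)
a=w((170,150),23);b=w((172.5,530),23);c=w((169.8,330),23)
d=b-a;yaw=np.arctan2(d[1],d[0]);print("yaw",np.degrees(yaw), "yaw a-c",np.degrees(np.arctan2(*(c-a)[1::-1])))
ax=np.array([np.cos(yaw),np.sin(yaw),0])
for nm,p,z in (("rear top edge",(168,31),46),("barrel",(170,150),23),("mid",(169.8,330),23),("frontcollar front top edge",(168,284),44),("bead rear top",(170,412),40),("bead front top",(170,436),40),("eye rear top",(172,532),38),("eye front top",(172,552),38)):
    P=w(p,z);print(nm,P.round(1),"s",((P-a)@ax).round(1))
# stop top face corners
st=lambda c:atz("wrist",u(c,(450,160),4.5),42)
S=[st(c) for c in [(338,145),(262,98),(110,400),(190,436)]]
print("stop",[s.round(1)[:2].tolist() for s in S], np.mean(S,0).round(1))
print("stop holes",st((280,172)).round(1),st((178,378)).round(1))
E
```

```text
yaw 17.827871337827105 yaw a-c 17.593180967026804
rear top edge [493.7  -9.4  46. ] s -38.0
barrel [530.    1.8  23. ] s 0.0
mid [588.9  20.4  23. ] s 61.8
frontcollar front top edge [569.6  14.9  44. ] s 41.7
bead rear top [611.6  28.5  40. ] s 85.9
bead front top [619.8  31.   40. ] s 94.4
eye rear top [654.8  42.5  38. ] s 131.3
eye front top [662.4  44.8  38. ] s 139.3
stop [[517.4, 259.2], [514.7, 229.5], [600.1, 224.9], [603.1, 255.2]] [558.8 242.2  42. ]
stop holes [529.8 244.4  42. ] [589.1 242.1  42. ]
```

```bash
python3 - <<'E'
from h import *
o=get_obs(); print(o["time"],o["ee_pos"],o["tcp_rot"],np.abs(o["qvel"]).max())
for n in ("scene","side"): cv2.imwrite(f"pics/{n}2.png",snapshot(n)[:,:,::-1])
o=get_obs(); print(o["time"],o["ee_pos"],o["tcp_rot"],np.abs(o["qvel"]).max())
c=camera_info("wrist");print(c["cam_to_world"][:3,3])
im=snapshot("wrist"); cv2.imwrite("pics/wrist2.png",im[:,:,::-1])
np.save("w2.npy",c["cam_to_world"])
cv2.imwrite("pics/c10.png",cv2.resize(im[70:270,250:360,::-1],None,fx=3,fy=3,interpolation=cv2.INTER_CUBIC))
o=get_obs(); print(o["time"],o["ee_pos"],o["tcp_rot"],np.abs(o["qvel"]).max())
E
```

```text
3.3 [584.60337859  36.13820318 205.500268  ] [-1.83947608 -2.54215317  0.00707805] 0.14155795953257513
3.4 [585.00304318  38.34722493 210.07543037] [-1.83631109 -2.5453765   0.00413525] 0.048406482351660285
[513.95689648  14.62921721 339.07541308]
3.45 [585.90982505  38.90161611 211.68563847] [-1.83658296e+00 -2.54776518e+00  7.86434682e-04] 0.03483035526060478
```

View pics/c10.png

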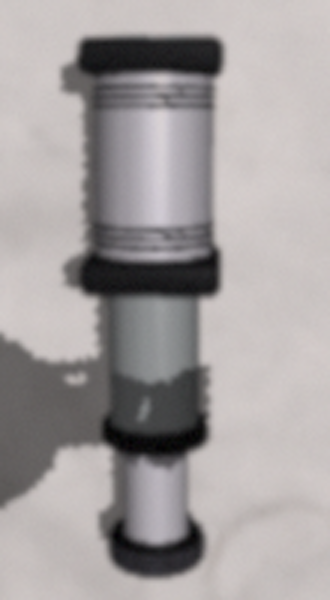

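View pics/scene2.png

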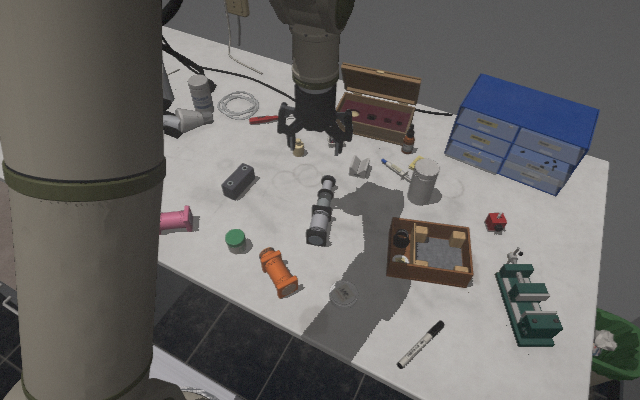

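```bash
cat > fit.py <<'E'
from h import *
import h
from m import u
h._c["wrist"]=dict(camera_info("wrist"),cam_to_world=np.load("w2.npy"))
w=lambda c,z:atz("wrist",u(c,(250,70),3),z)
a=w((154,155),23);b=w((155.5,550),23)
d=b-a;yaw=np.arctan2(d[1],d[0]);print("yaw",np.degrees(yaw))
ax=np.array([np.cos(yaw),np.sin(yaw),0])
for nm,p,z in (("rear top edge",(151,38),46),("barrel",(154,155),23),("frontcollar front",(151,293),46),("bead front",(156,453),42.5),("eye front",(156,576),41)):
    P=w(p,z);print(nm,P.round(1),"s",((P-a)@ax).round(1))
for nm,obs in (("objective",[("scene",u((213,452),(280,165),6)),("side",u((100,180),(270,195),8))]),
  ("bead",[("scene",u((275,172),(280,165),6)),("side",u((461,213),(270,195),8))]),
  ("eye",[("scene",u((290,95),(280,165),6)),("side",u((584,224),(270,195),8))])):
    X,e=tri(obs);print(nm,X.round(1),np.round(e,1))
E
python3 fit.py
python3 - <<'E'
import cv2
s=cv2.imread("pics/side2.png"); cv2.imwrite("pics/c11.png",cv2.resize(s[120:245,230:370],None,fx=5,fy=4.8,interpolation=cv2.INTER_CUBIC))
E
```

```text
yaw 17.522477377337804
rear top edge [498. -12.  46.] s -38.1
barrel [534.4  -0.8  23. ] s 0.0
frontcollar front [575.4  12.9  46. ] s 43.2
bead front [628.7  30.9  42.5] s 99.5
eye front [675.4  45.   41. ] s 148.2
objective [497.9 -12.9  20.5] [0.5 0.4]
bead [630.3  27.9  23.8] [0.7 0.6]
eye [673.9  43.2  21.8] [0.4 0.4]
```

View pics/c11.png

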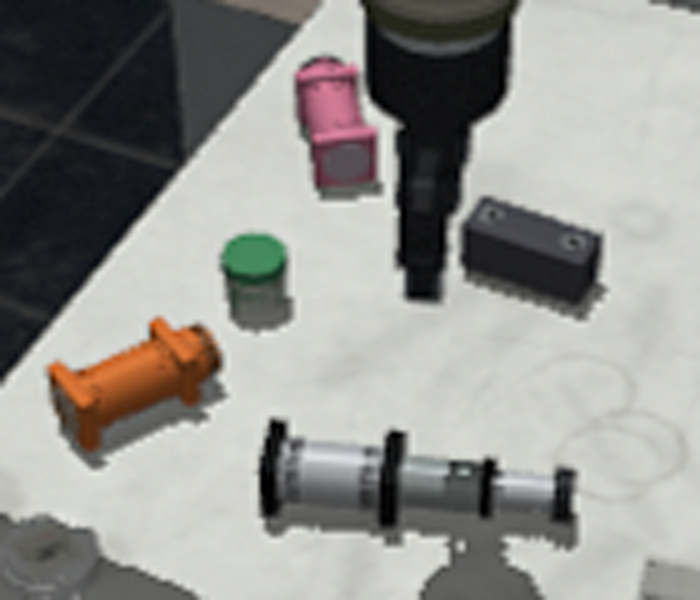

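Emit:
step_arm:
  steps:
    - {"hand": 1,"travel": [0.014,-0.018,-0.05],"spin": -0.01}
    - {"hand": 1,"travel": [0,0,-0.04],"spin": 0}
    - {"hand": 1,"travel": [0,0,0],"spin": 0}
    - {"hand": 1,"travel": [0,0,0],"spin": 0}

```text
time: 3.95
ee_pos: [601.2, 21.4, 123.8]
tcp_rot: [1.848, 2.538, 0.003]
contact_force: [0.2, 0.1, 1.1]
width: 85.2
```

```bash
python3 - <<'E'
from h import *
o=get_obs(); print(o["time"],o["ee_pos"],o["tcp_rot"],o["contact_force"],np.abs(o["qvel"]).max())
E
```

```text
3.95 [601.16436934  21.3672607  123.78634115] [1.84784376 2.5383056  0.00328592] [0.21811597 0.14238272 1.11754569] 0.01184002619563173
```

Emit:
step_arm:
  steps:
    - {"hand": 1,"travel": [-0.001,-0.001,-0.05],"spin": 0}
    - {"hand": 1,"travel": [0,0,-0.04],"spin": 0}
    - {"hand": 1,"travel": [0,0,-0.014],"spin": 0}
    - {"hand": 1,"travel": [0,0,0],"spin": 0}
    - {"hand": 1,"travel": [0,0,0],"spin": 0}

```text
time: 4.58
ee_pos: [600.2, 19.6, 19.3]
tcp_rot: [1.849, 2.537, 0.003]
contact_force: [-0.5, -0.1, 0.9]
width: 85.6
```

```bash
python3 - <<'E'
from h import *
o=get_obs(); print(o["time"],o["ee_pos"],o["tcp_rot"],o["contact_force"],np.abs(o["qvel"]).max())
im=snapshot("side"); cv2.imwrite("pics/c12.png",cv2.resize(im[120:245,230:370,::-1],None,fx=5,fy=4.8,interpolation=cv2.INTER_CUBIC))
im=snapshot("wrist"); cv2.imwrite("pics/wrist3.png",im[:,:,::-1])
E
```

```text
4.575 [600.2118784   19.63186183  19.30112838] [1.84901286 2.53729519 0.00278744] [-0.54166988 -0.09922596  0.94614749] 0.0077713757677687016
```

View pics/c12.png

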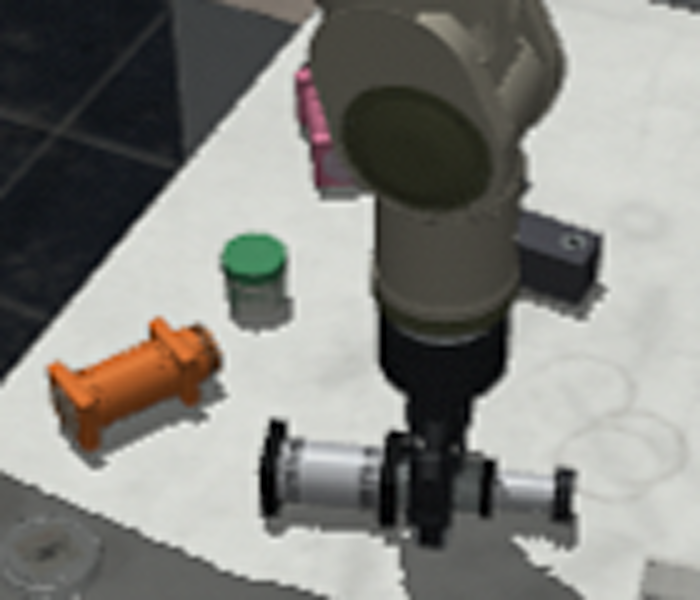

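View pics/wrist3.png

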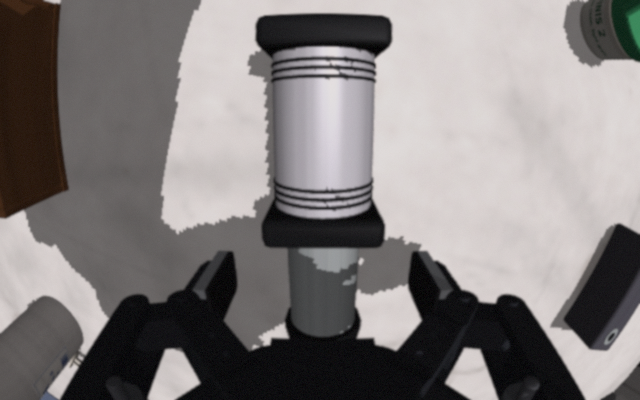

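Emit:
step_arm:
  steps:
    - {"hand": -1,"travel": [0,0,0],"spin": 0}
    - {"hand": -1,"travel": [0,0,0],"spin": 0}
    - {"hand": -1,"travel": [0,0,0],"spin": 0}
    - {"hand": -1,"travel": [0,0,0],"spin": 0}
    - {"hand": -1,"travel": [0,0,0],"spin": 0}
    - {"hand": -1,"travel": [0,0,0],"spin": 0}

```text
time: 5.42
ee_pos: [599.2, 19.5, 17.6]
tcp_rot: [1.85, 2.539, 0.0]
contact_force: [-0.2, -0.0, 5.1]
width: 30.5
```

Turning the scope from this grasp would take joint 7 past its range, so I'll regrasp with the hand turned half round.

Emit:
step_arm:
  steps:
    - {"hand": 1,"travel": [0,0,0],"spin": 0}
    - {"hand": 1,"travel": [0,0,0],"spin": 0}
    - {"hand": 1,"travel": [0,0,0],"spin": 0}
    - {"hand": 1,"travel": [0,0,0],"spin": 0}
    - {"hand": 1,"travel": [0,0,0.04],"spin": 0}
    - {"hand": 1,"travel": [0,0,0.04],"spin": 0}
    - {"hand": 1,"travel": [0,0,0.03],"spin": -0.185}
    - {"hand": 1,"travel": [0,0,0],"spin": -0.185}
    - {"hand": 1,"travel": [0,0,0],"spin": -0.185}
    - {"hand": 1,"travel": [0,0,0],"spin": -0.185}
    - {"hand": 1,"travel": [0,0,0],"spin": -0.185}
    - {"hand": 1,"travel": [0,0,0],"spin": -0.185}
    - {"hand": 1,"travel": [0,0,0],"spin": -0.185}
    - {"hand": 1,"travel": [0,0,0],"spin": -0.185}
    - {"hand": 1,"travel": [0,0,0],"spin": -0.185}
    - {"hand": 1,"travel": [0,0,0],"spin": -0.185}
    - {"hand": 1,"travel": [0,0,0],"spin": -0.185}

```text
time: 7.55
ee_pos: [599.0, 19.7, 127.4]
tcp_rot: [-3.132, 0.249, 0.0]
contact_force: [0.5, -0.1, 0.1]
width: 85.4
```

Emit:
step_arm:
  steps:
    - {"hand": 1,"travel": [0,0,0],"spin": -0.185}
    - {"hand": 1,"travel": [0,0,0],"spin": -0.185}
    - {"hand": 1,"travel": [0,0,0],"spin": -0.185}
    - {"hand": 1,"travel": [0,0,0],"spin": -0.185}
    - {"hand": 1,"travel": [0,0,0],"spin": -0.185}
    - {"hand": 1,"travel": [0,0,0],"spin": -0.185}
    - {"hand": 1,"travel": [0,0,0],"spin": 0}
    - {"hand": 1,"travel": [0,0,0],"spin": 0}

```text
time: 8.55
ee_pos: [599.0, 19.6, 127.3]
tcp_rot: [2.539, -1.849, -0.0]
contact_force: [-0.3, 0.1, 0.2]
width: 85.2
```

```bash
python3 - <<'E'
from h import *
o=get_obs(); print(o["time"],o["ee_pos"],o["tcp_rot"],o["contact_force"],o["joints"])
print(np.degrees(2*np.arctan2(o["tcp_rot"][1],o["tcp_rot"][0])))
c=camera_info("wrist");np.save("w4.npy",c["cam_to_world"]); print(c["cam_to_world"][:3,3])
im=snapshot("wrist"); cv2.imwrite("pics/wrist4.png",im[:,:,::-1])
im=snapshot("side"); cv2.imwrite("pics/side4.png",im[:,:,::-1])
cv2.imwrite("pics/c13.png",cv2.resize(im[120:245,230:370,::-1],None,fx=5,fy=4.8,interpolation=cv2.INTER_CUBIC))
E
```

```text
8.55 [599.01195817  19.5738003  127.32691683] [ 2.53937680e+00 -1.84939504e+00 -1.63541008e-04] [-0.31695141  0.05958609  0.21585268] [-0.69332349  0.81656362  0.94764908  2.02657733 -0.94487119  0.81860195
 -0.43369495]
-72.13072675975172
[670.58535364  42.68591861 256.01255098]
```

View pics/wrist4.png

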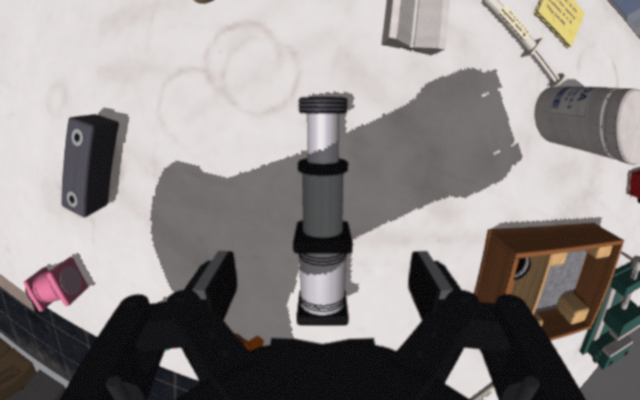

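View pics/c13.png

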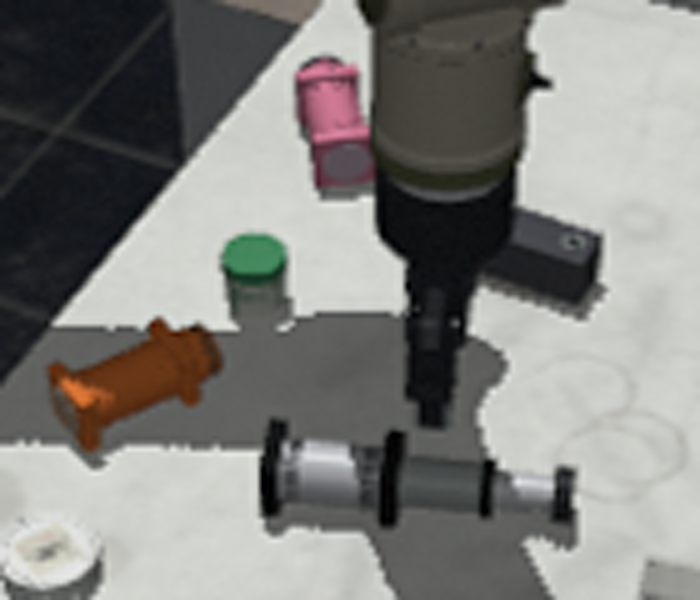

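```bash
python3 - <<'E'
from h import *
print("pot",atz("scene",(235,237),42),atz("scene",(235,237),30)); print("orange ends",atz("scene",(266,252),23),atz("scene",(287,292),23))
h=__import__("h");h._c["wrist"]=dict(camera_info("wrist"),cam_to_world=np.load("w4.npy"))
print("stop holes",atz("wrist",(77,137),42).round(1),atz("wrist",(71,199),42).round(1))
print("eye front",atz("wrist",(323,97),41),"bead", atz("wrist",(323,160),42))
E
```

```text
pot [409.14271134 141.29815721  42.        ] [415.17465241 147.61328357  30.        ]
orange ends [417.83111486  67.96744531  23.        ] [356.18145099 -21.79225418  23.        ]
stop holes [595.5 243.6  42. ] [534.8 247.1  42. ]
eye front [676.50437601  44.16236262  41.        ] bead [634.67447654  30.6707167   42.        ]
```

Emit:
step_arm:
  steps:
    - {"hand": 1,"travel": [0.001,0,-0.05],"spin": 0}
    - {"hand": 1,"travel": [0,0,-0.05],"spin": 0}
    - {"hand": 1,"travel": [0,0,-0.008],"spin": 0}
    - {"hand": -1,"travel": [0,0,0],"spin": 0}
    - {"hand": -1,"travel": [0,0,0],"spin": 0}
    - {"hand": -1,"travel": [0,0,0],"spin": 0}
    - {"hand": -1,"travel": [0,0,0],"spin": 0}
    - {"hand": -1,"travel": [0,0,0],"spin": 0}
    - {"hand": -1,"travel": [0,0,0.01],"spin": 0}
    - {"hand": -1,"travel": [0,0,0.005],"spin": 0}
    - {"hand": -1,"travel": [0,0,0],"spin": 0}

```text
time: 10.02
ee_pos: [600.2, 19.7, 34.8]
tcp_rot: [-2.536, 1.854, -0.001]
contact_force: [0.3, 0.9, -3.8]
width: 30.2
```

```bash
python3 - <<'E'
from h import *
o=get_obs(); print(o["time"],o["ee_pos"],o["wrist_torque"],o["contact_force"],o["joints"])
im=snapshot("wrist"); cv2.imwrite("pics/wrist5.png",im[:,:,::-1])
im=snapshot("side"); 
cv2.imwrite("pics/c14.png",cv2.resize(im[120:245,230:370,::-1],None,fx=5,fy=4.8,interpolation=cv2.INTER_CUBIC))
E
```

```text
10.025 [600.17969301  19.71385536  34.82757493] [ 0.06552862 -0.12840332 -0.01548931] [ 0.30507892  0.87511002 -3.83175032] [-0.53649755  0.86201314  0.65637588  2.05510437 -1.00280063  0.58171819
 -0.41605273]
```

View pics/wrist5.png

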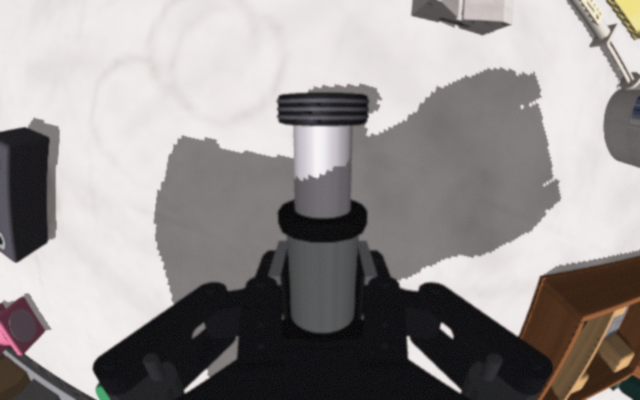

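View pics/c14.png

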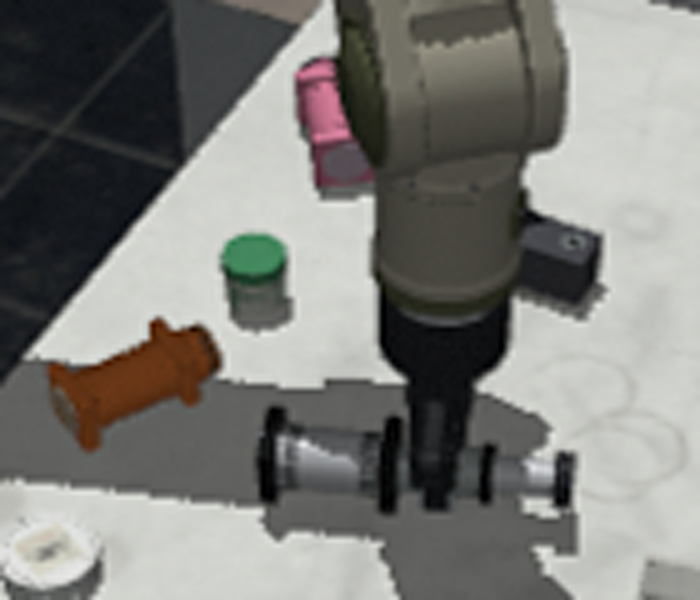

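Emit:
step_arm:
  steps:
    - {"hand": -1,"travel": [-0.005,0.0157,0],"spin": 0.174}
    - {"hand": -1,"travel": [-0.005,0.0157,0],"spin": 0.174}
    - {"hand": -1,"travel": [-0.005,0.0157,0],"spin": 0.174}
    - {"hand": -1,"travel": [-0.005,0.0157,0],"spin": 0.174}
    - {"hand": -1,"travel": [-0.005,0.0157,0],"spin": 0.174}
    - {"hand": -1,"travel": [-0.005,0.0157,0],"spin": 0.174}
    - {"hand": -1,"travel": [-0.005,0.0157,0],"spin": 0.174}
    - {"hand": -1,"travel": [0,0,-0.005],"spin": 0}
    - {"hand": -1,"travel": [0,0,-0.005],"spin": 0}
    - {"hand": -1,"travel": [0,0,0],"spin": 0}

```text
time: 11.38
ee_pos: [564.9, 128.3, 23.7]
tcp_rot: [3.14, -0.076, -0.001]
contact_force: [-0.7, 0.2, -3.9]
width: 30.3
```

```bash
python3 - <<'E'
from h import *
o=get_obs(); print(o["time"],o["ee_pos"],o["wrist_torque"],o["contact_force"],o["joints"])
print(np.degrees(2*np.arctan2(o["tcp_rot"][1],o["tcp_rot"][0])))
c=camera_info("wrist");np.save("w6.npy",c["cam_to_world"]); print(c["cam_to_world"][:3,3])
im=snapshot("wrist"); cv2.imwrite("pics/wrist6.png",im[:,:,::-1])
im=snapshot("scene"); cv2.imwrite("pics/c15.png",cv2.resize(im[120:260,200:360,::-1],None,fx=4,fy=4,interpolation=cv2.INTER_CUBIC))
E
```

```text
11.375 [564.91953645 128.34639598  23.73304175] [ 0.1763834  -0.01639733 -0.01596279] [-0.6512362   0.17156806 -3.8572852 ] [-0.54243444  0.78340893  0.33659606  2.09368874 -0.68876486  0.37437595
  0.30642676]
-2.7639418405352134
[568.5818826  203.6421689  152.35482321]
```

View pics/wrist6.png

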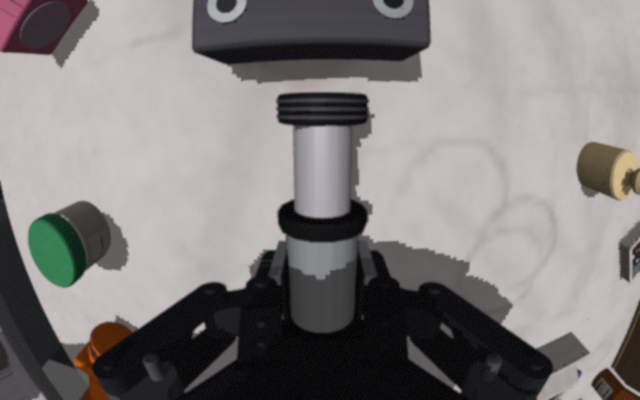

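View pics/c15.png

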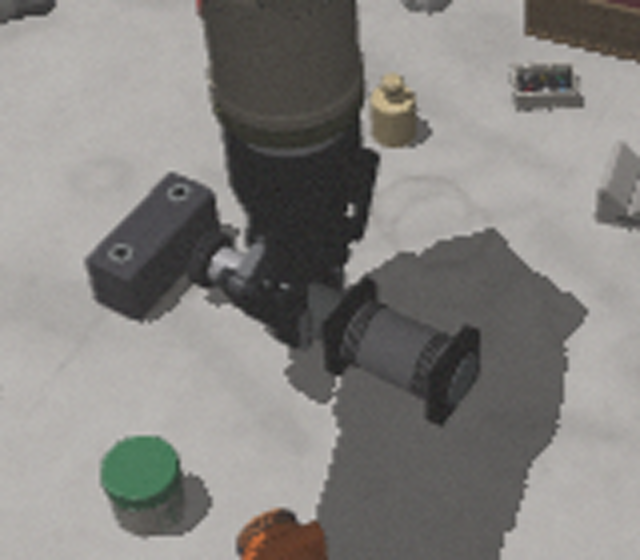

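Emit:
step_arm:
  steps:
    - {"hand": -1,"travel": [0.0005,0.01,0],"spin": 0}
    - {"hand": -1,"travel": [0.0003,0.006,0],"spin": 0}
    - {"hand": -1,"travel": [0.0003,0.006,0],"spin": 0}
    - {"hand": -1,"travel": [0.0003,0.006,0],"spin": 0}
    - {"hand": -1,"travel": [0.0003,0.006,0],"spin": 0}
    - {"hand": -1,"travel": [0.0003,0.006,0],"spin": 0}
    - {"hand": -1,"travel": [0.0003,0.006,0],"spin": 0}

```text
time: 12.35
ee_pos: [567.2, 174.7, 24.5]
tcp_rot: [3.139, -0.072, 0.0]
contact_force: [-0.4, -5.2, -2.0]
width: 30.1
```

```bash
python3 - <<'E'
from h import *
o=get_obs(); print(o["time"],o["ee_pos"],o["wrist_torque"],o["contact_force"])
im=snapshot("wrist"); cv2.imwrite("pics/wrist7.png",im[:,:,::-1])
E
```

```text
12.35 [567.22793571 174.65258187  24.52007463] [-0.88979361  0.14301224  0.01403262] [-0.35678646 -5.20616148 -2.04864547]
```

View pics/wrist7.png

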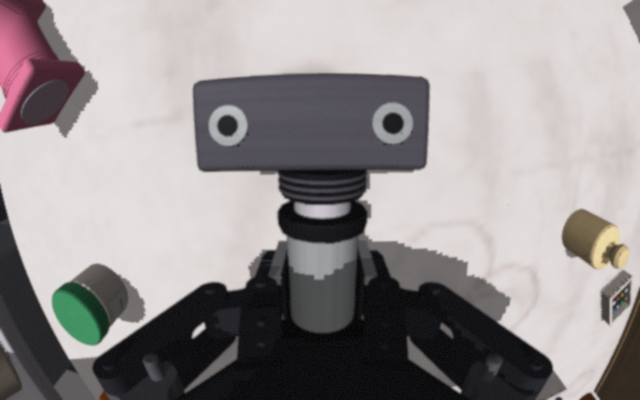

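Emit:
step_arm:
  steps:
    - {"hand": -1,"travel": [0.0002,0.004,0],"spin": 0}
    - {"hand": -1,"travel": [0.0001,0.002,0],"spin": 0}
    - {"hand": -1,"travel": [0,0.001,0],"spin": 0}

```text
time: 12.78
ee_pos: [567.6, 181.7, 24.5]
tcp_rot: [3.14, -0.071, 0.0]
contact_force: [-1.3, -7.2, -0.3]
width: 30.0
```

```bash
python3 - <<'E'
from h import *
o=get_obs(); print(o["time"],o["ee_pos"],o["wrist_torque"],o["contact_force"])
im=snapshot("wrist"); cv2.imwrite("pics/wrist8.png",cv2.resize(im[150:260,250:400,::-1],None,fx=4,fy=4,interpolation=cv2.INTER_CUBIC))
E
```

```text
12.775 [567.6224361  181.71990948  24.48876561] [-1.29057517  0.16075756  0.0665789 ] [-1.28185088 -7.22904126 -0.2842283 ]
```

View pics/wrist8.png

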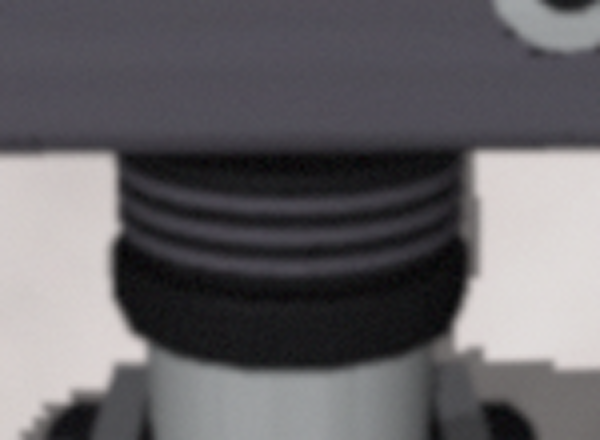

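Emit:
step_arm:
  steps:
    - {"hand": -1,"travel": [0,0.001,0],"spin": 0}
    - {"hand": -1,"travel": [0,0.001,0],"spin": 0}

```text
time: 13.08
ee_pos: [567.6, 181.9, 24.5]
tcp_rot: [3.138, -0.073, 0.0]
contact_force: [-0.9, -12.2, 0.3]
width: 29.8
```

Emit:
step_arm:
  steps:
    - {"hand": -1,"travel": [0,0.001,0],"spin": 0}
    - {"hand": -1,"travel": [0,0,0],"spin": 0}

```text
time: 13.32
ee_pos: [567.6, 181.8, 24.5]
tcp_rot: [3.137, -0.075, 0.0]
contact_force: [-1.6, -13.6, 0.2]
width: 30.4
```

Emit:
step_arm:
  steps:
    - {"hand": -1,"travel": [0,0.002,0],"spin": 0}
    - {"hand": -1,"travel": [0,0.002,0],"spin": 0}
    - {"hand": -1,"travel": [0,0,0],"spin": 0}

```text
time: 13.7
ee_pos: [567.5, 182.1, 24.6]
tcp_rot: [3.133, -0.079, 0.001]
contact_force: [-1.0, -23.5, 2.1]
width: 30.4
```

```bash
python3 - <<'E'
from h import *
o=get_obs(); print(o["time"],o["ee_pos"],o["wrist_torque"],o["contact_force"])
im=snapshot("wrist"); cv2.imwrite("pics/wrist9.png",cv2.resize(im[150:260,250:400,::-1],None,fx=4,fy=4,interpolation=cv2.INTER_CUBIC))
im=snapshot("side"); cv2.imwrite("pics/c16.png",cv2.resize(im[130:240,260:400,::-1],None,fx=5,fy=5,interpolation=cv2.INTER_CUBIC))
E
```

```text
13.7 [567.53478665 182.10508852  24.58926045] [-4.78187461  0.38667905  0.22051212] [ -1.00085291 -23.53726388   2.11792772]
```

View pics/wrist9.png

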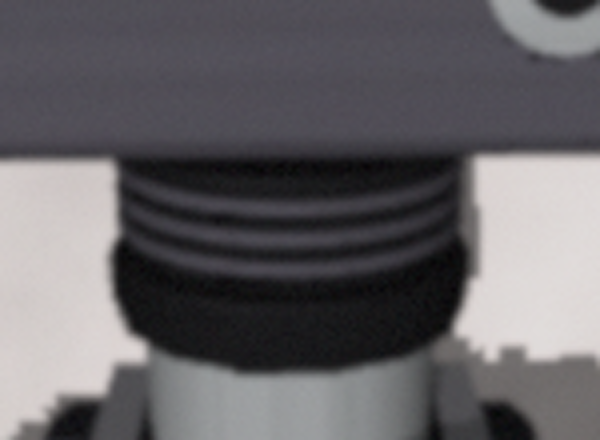

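View pics/c16.png

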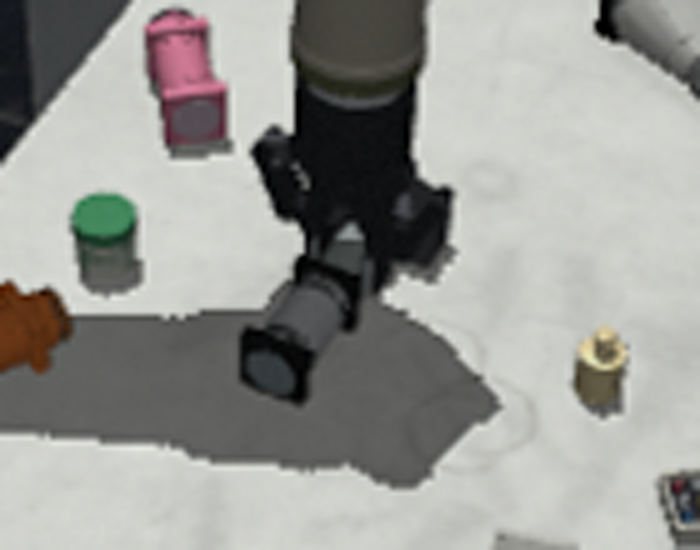

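Emit:
step_arm:
  steps:
    - {"hand": -1,"travel": [0,-0.006,0],"spin": 0}
    - {"hand": -1,"travel": [0,-0.006,0],"spin": 0}
    - {"hand": -1,"travel": [0,0,-0.002],"spin": 0}
    - {"hand": -1,"travel": [0,0,-0.002],"spin": 0}
    - {"hand": -1,"travel": [0,0,0],"spin": 0}

```text
time: 14.42
ee_pos: [567.8, 178.4, 20.8]
tcp_rot: [-3.14, 0.069, -0.001]
contact_force: [-1.4, 0.7, 4.8]
width: 30.4
```

Emit:
step_arm:
  steps:
    - {"hand": 1,"travel": [0,0,0],"spin": 0}
    - {"hand": 1,"travel": [0,0,0],"spin": 0}
    - {"hand": 1,"travel": [0,0,0],"spin": 0}
    - {"hand": 1,"travel": [0,0,0],"spin": 0}

```text
time: 14.92
ee_pos: [567.6, 177.4, 20.3]
tcp_rot: [3.141, -0.071, -0.0]
contact_force: [0.3, 0.1, 0.2]
width: 85.4
```

```bash
python3 - <<'E'
from h import *
o=get_obs(); print(o["time"],o["ee_pos"],o["wrist_torque"],o["contact_force"],o["width"])
print(np.degrees(2*np.arctan2(o["tcp_rot"][1],o["tcp_rot"][0])))
im=snapshot("wrist"); cv2.imwrite("pics/wrist10.png",im[:,:,::-1])
im=snapshot("scene"); cv2.imwrite("pics/c17.png",cv2.resize(im[120:260,200:360,::-1],None,fx=4,fy=4,interpolation=cv2.INTER_CUBIC))
E
```

```text
14.925 [567.64843975 177.43985828  20.33594576] [-0.00901704  0.02285713 -0.03525434] [0.33070353 0.07003516 0.18632911] 85.3873505958573
-2.574376475257697
```

View pics/wrist10.png

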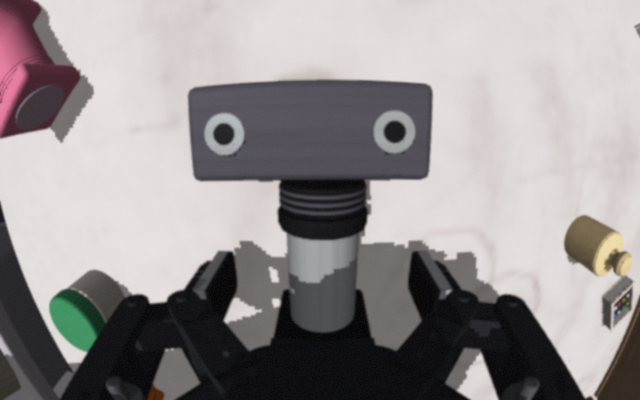

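View pics/c17.png

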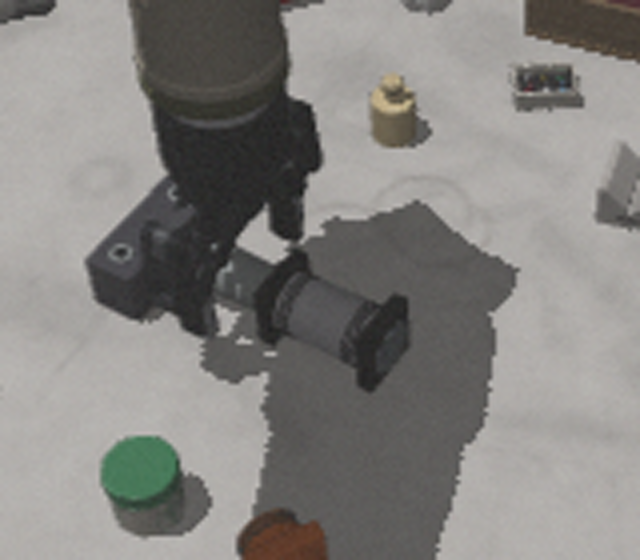

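Emit:
step_arm:
  steps:
    - {"hand": 1,"travel": [-0.001,-0.022,0],"spin": 0}
    - {"hand": 1,"travel": [-0.001,-0.022,0],"spin": 0}
    - {"hand": 1,"travel": [-0.001,-0.021,0],"spin": 0}
    - {"hand": 1,"travel": [0,0,0],"spin": 0}

```text
time: 15.52
ee_pos: [564.7, 110.5, 20.6]
tcp_rot: [3.14, -0.075, 0.0]
contact_force: [-0.1, 0.7, -0.1]
width: 85.4
```

```bash
python3 - <<'E'
from h import *
o=get_obs(); print(o["time"],o["ee_pos"],o["wrist_torque"],o["contact_force"],o["width"])
c=camera_info("wrist");np.save("w11.npy",c["cam_to_world"])
im=snapshot("wrist"); cv2.imwrite("pics/wrist11.png",im[:,:,::-1])
im=snapshot("side"); cv2.imwrite("pics/c18.png",cv2.resize(im[130:240,260:400,::-1],None,fx=5,fy=5,interpolation=cv2.INTER_CUBIC))
E
```

```text
15.525 [564.72602725 110.5143886   20.56586646] [ 0.04798415 -0.01317697 -0.08766509] [-0.11312462  0.69440274 -0.05414107] 85.37680723017944
```

View pics/wrist11.png

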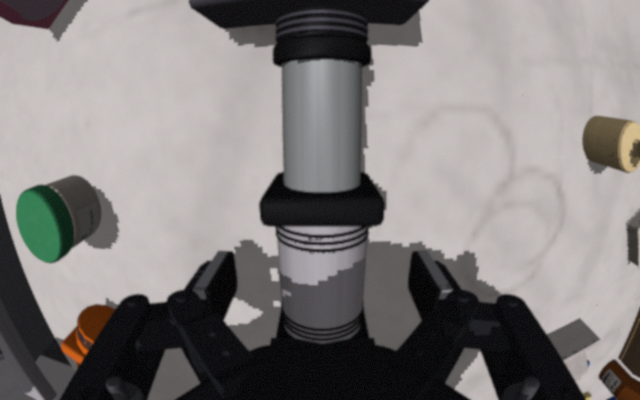

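View pics/c18.png

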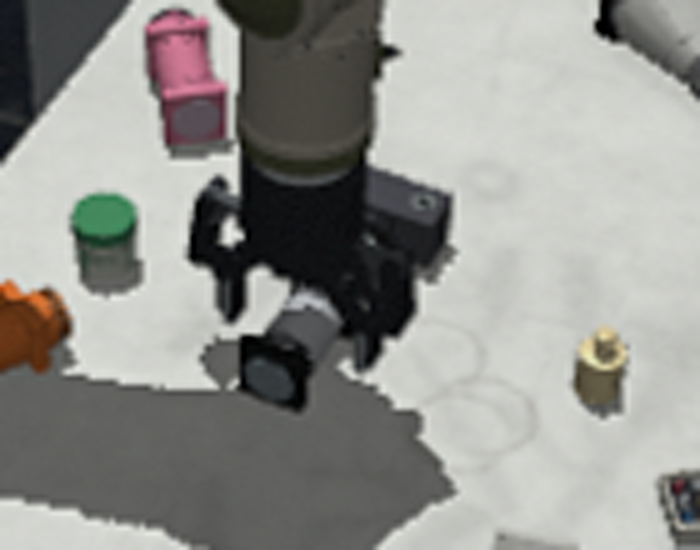

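```bash
python3 - <<'E'
from h import *
import h
h._c["wrist"]=dict(camera_info("wrist"),cam_to_world=np.load("w11.npy"))
print("collar front",atz("wrist",(322,175),46),"bead front",atz("wrist",(322,36),42.5),"axis",atz("wrist",(322.5,280),23),atz("wrist",(321.5,100),23))
E
```

```text
collar front [567.01219878 162.40513785  46.        ] bead front [569.32394626 210.26984895  42.5       ] axis [564.51383542 106.33506562  23.        ] [568.0438634 188.2002461  23.       ]
```

Emit:
step_arm:
  steps:
    - {"hand": -1,"travel": [0,0,0],"spin": 0}
    - {"hand": -1,"travel": [0,0,0],"spin": 0}
    - {"hand": -1,"travel": [0,0,0],"spin": 0}
    - {"hand": -1,"travel": [0,0,0],"spin": 0}
    - {"hand": -1,"travel": [0,0,0.005],"spin": 0}
    - {"hand": -1,"travel": [0,0,0],"spin": 0}
    - {"hand": -1,"travel": [0.0003,0.006,0],"spin": 0}
    - {"hand": -1,"travel": [0.0003,0.006,0],"spin": 0}
    - {"hand": -1,"travel": [0.0003,0.006,0],"spin": 0}
    - {"hand": -1,"travel": [0.0003,0.006,0],"spin": 0}
    - {"hand": -1,"travel": [0.0003,0.006,0],"spin": 0}
    - {"hand": -1,"travel": [0.0003,0.006,0],"spin": 0}

```text
time: 17.12
ee_pos: [566.4, 148.8, 25.3]
tcp_rot: [3.141, -0.07, -0.0]
contact_force: [1.5, -2.2, -4.8]
width: 38.5
```

Emit:
step_arm:
  steps:
    - {"hand": -1,"travel": [0.0003,0.005,0],"spin": 0}
    - {"hand": -1,"travel": [0.0001,0.003,0],"spin": 0}
    - {"hand": -1,"travel": [0,0.002,0],"spin": 0}
    - {"hand": -1,"travel": [0,0.001,0],"spin": 0}

```text
time: 17.62
ee_pos: [566.9, 159.4, 25.4]
tcp_rot: [3.141, -0.071, 0.0]
contact_force: [0.3, -2.8, -5.2]
width: 38.5
```

```bash
python3 - <<'E'
from h import *
o=get_obs(); print(o["time"],o["ee_pos"],o["wrist_torque"],o["contact_force"],o["width"])
im=snapshot("wrist"); cv2.imwrite("pics/wrist12.png",im[:,:,::-1])
E
```

```text
17.625 [566.86644392 159.3919316   25.40951092] [-0.60622556 -0.11964972 -0.03132953] [ 0.26059933 -2.83090747 -5.17381282] 38.47873319620343
```

View pics/wrist12.png

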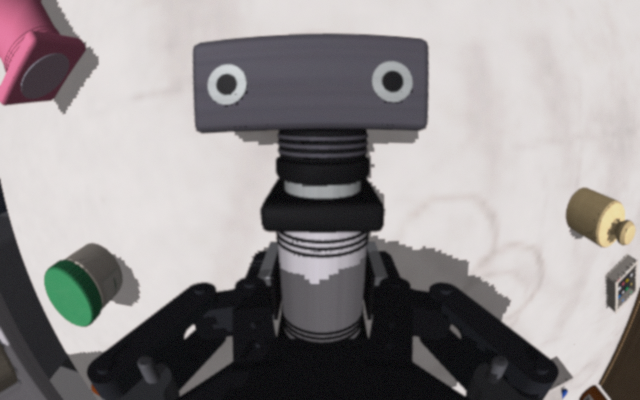

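Emit:
step_arm:
  steps:
    - {"hand": -1,"travel": [0.0001,0.003,0],"spin": 0}
    - {"hand": -1,"travel": [0.0001,0.002,0],"spin": 0}
    - {"hand": -1,"travel": [0,0.001,0],"spin": 0}
    - {"hand": -1,"travel": [0,0.001,0],"spin": 0}

```text
time: 18.18
ee_pos: [567.1, 165.0, 25.4]
tcp_rot: [3.139, -0.072, 0.001]
contact_force: [-0.3, -7.7, -5.7]
width: 38.1
```

Emit:
step_arm:
  steps:
    - {"hand": -1,"travel": [0,0.001,0],"spin": 0}
    - {"hand": -1,"travel": [0,0.001,0],"spin": 0}

```text
time: 18.42
ee_pos: [567.1, 165.2, 25.3]
tcp_rot: [3.137, -0.074, 0.001]
contact_force: [0.5, -14.5, -6.2]
width: 38.4
```

Emit:
step_arm:
  steps:
    - {"hand": -1,"travel": [0,0.002,0],"spin": 0}
    - {"hand": -1,"travel": [0,0.001,0],"spin": 0}

```text
time: 18.68
ee_pos: [567.1, 165.4, 25.3]
tcp_rot: [3.134, -0.078, 0.001]
contact_force: [-1.2, -22.3, -5.7]
width: 38.3
```

```bash
python3 - <<'E'
from h import *
o=get_obs(); print(o["time"],o["ee_pos"],o["wrist_torque"],o["contact_force"],o["width"])
im=snapshot("wrist"); cv2.imwrite("pics/wrist13.png",cv2.resize(im[90:290,200:440,::-1],None,fx=3,fy=3,interpolation=cv2.INTER_CUBIC))
E
```

```text
18.675 [567.05956326 165.35032699  25.26434325] [-4.50552910e+00  3.64271913e-04  1.72927289e-01] [ -1.24537798 -22.31270472  -5.74177545] 38.330172439439146
```

View pics/wrist13.png

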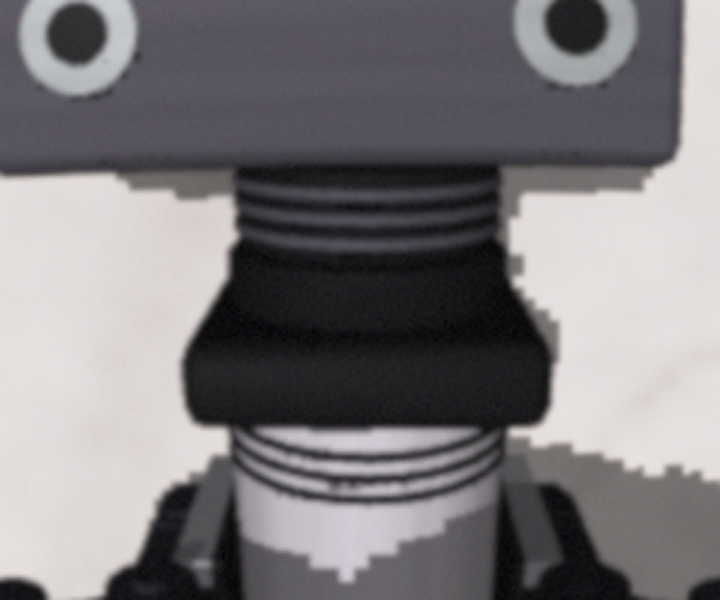

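```bash
python3 - <<'E'
from h import *
o=get_obs()
z=23+5
print("collar rear top edge",atz("wrist",(322,231),46+5)-o["ee_pos"],"stop top edge",atz("wrist",(330,144.5),42), o["time"])
print("eye/bead boundary ",atz("wrist",(322,173),28+18)-o["ee_pos"])
E
```

```text
collar rear top edge [ 1.34785264 31.56674481 25.74130926] stop top edge [572.76437657 226.5988694   42.        ] 18.725
eye/bead boundary  [ 2.35628715 51.73991765 20.74130926]
```

Emit:
step_arm:
  steps:
    - {"hand": -1,"travel": [0,-0.008,0],"spin": 0}
    - {"hand": -1,"travel": [0,-0.015,0.01],"spin": 0}
    - {"hand": -1,"travel": [0,-0.03,0.03],"spin": 0}
    - {"hand": -1,"travel": [0,-0.03,0.05],"spin": 0}
    - {"hand": -1,"travel": [0.002,-0.05,0.02],"spin": -0.11}
    - {"hand": -1,"travel": [0.002,-0.05,0],"spin": -0.11}
    - {"hand": -1,"travel": [0.002,-0.05,0],"spin": -0.11}
    - {"hand": -1,"travel": [0.002,-0.05,0],"spin": -0.11}
    - {"hand": -1,"travel": [0.002,-0.05,0],"spin": -0.11}
    - {"hand": -1,"travel": [0.002,-0.04,0],"spin": -0.11}
    - {"hand": -1,"travel": [0.002,-0.03,0],"spin": -0.11}
    - {"hand": -1,"travel": [0.002,-0.02,0],"spin": -0.11}
    - {"hand": -1,"travel": [0.002,0,0],"spin": -0.11}
    - {"hand": -1,"travel": [0,0,0],"spin": -0.11}
    - {"hand": -1,"travel": [0,0,0],"spin": -0.11}
    - {"hand": -1,"travel": [0,0,0],"spin": 0}
    - {"hand": -1,"travel": [0,0,0],"spin": 0}

```text
time: 20.85
ee_pos: [585.1, -251.4, 135.7]
tcp_rot: [-2.545, 1.841, -0.0]
contact_force: [-0.2, -0.7, -5.1]
width: 38.7
```

```bash
python3 - <<'E'
from h import *
o=get_obs(); print(o["time"],o["ee_pos"],o["wrist_torque"],o["contact_force"],o["width"],o["joints"])
print(np.degrees(2*np.arctan2(o["tcp_rot"][1],o["tcp_rot"][0])))
np.save("w14.npy",camera_info("wrist")["cam_to_world"]); np.save("p14.npy",o["ee_pos"])
for n in("wrist","scene","side"): cv2.imwrite(f"pics/{n}14.png",snapshot(n)[:,:,::-1])
s=cv2.imread("pics/scene14.png");cv2.imwrite("pics/c19.png",cv2.resize(s[150:300,350:500],None,fx=4,fy=4,interpolation=cv2.INTER_CUBIC))
s=cv2.imread("pics/side14.png");cv2.imwrite("pics/c20.png",cv2.resize(s[200:340,220:360],None,fx=4,fy=4,interpolation=cv2.INTER_CUBIC))
E
```

```text
20.85 [ 585.06023186 -251.43604428  135.72764242] [-0.05142794  0.00619062  0.05298784] [-0.20166576 -0.66163345 -5.10679469] 38.7443905233981 [-0.1698831   0.77270338  0.80588297  1.93113577 -0.79017927  0.78887435
 -0.16304301]
288.24508363706485
```

View pics/wrist14.png

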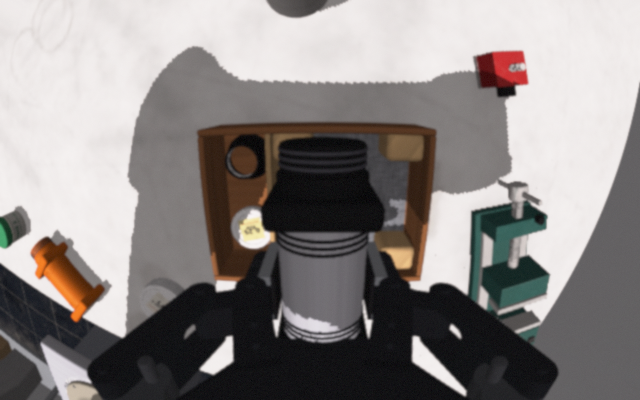

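View pics/c19.png

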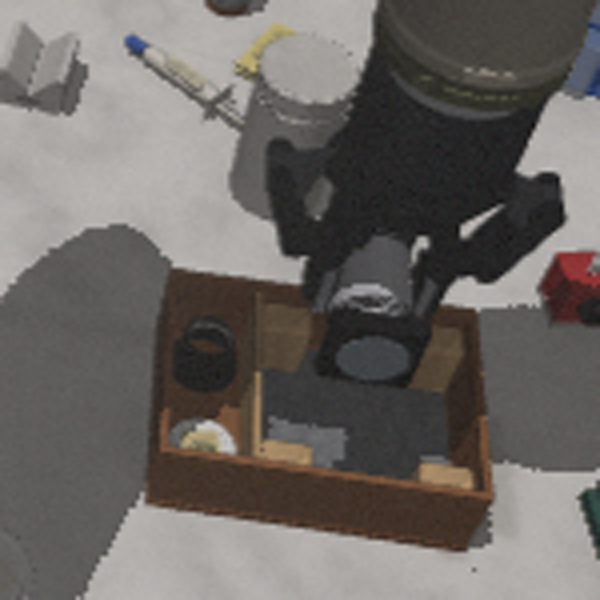

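View pics/c20.png

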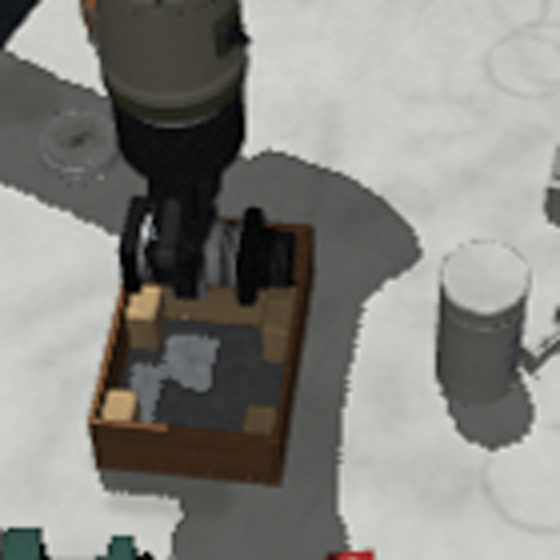

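```bash
python3 - <<'E'
import cv2
s=cv2.imread("pics/wrist14.png");cv2.imwrite("pics/c21.png",cv2.resize(s[110:300,185:450],None,fx=3,fy=3,interpolation=cv2.INTER_CUBIC))
E
```

```text
(no output)
```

View pics/c21.png

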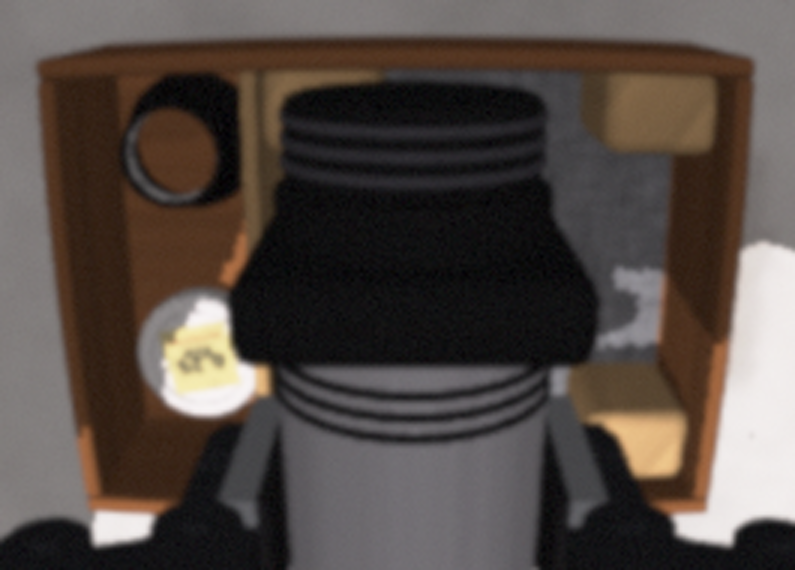

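```bash
python3 - <<'E'
from h import *
import h
from m import u,rectfit
h._c["wrist"]=dict(camera_info("wrist"),cam_to_world=np.load("w14.npy"))
W=np.array([u(c,(185,110),3) for c in [(40,63),(752,60),(703,512),(92,510)]])
print([atz("wrist",p,56).round(1)[:2].tolist() for p in W])
A=np.array([u(c,(380,210),6) for c in [(80,44),(538,105),(555,388),(63,318)]])
B=np.array([u(c,(235,245),7) for c in [(442,85),(383,458),(55,422),(140,55)]])
B=np.array([u(c,(235,245),7) for c in [(442,85),(383,458),(55,422),(140,55)]])
# orders: W: far-left(+y side, x far), far-right, near-right, near-left ; A same ; B: (442,85)=far(+x)+y, (383,458)=far -y, (55,422) near -y,(140,55) near +y
for nm,obs in (("wrist",[("wrist",W)]),("scene",[("scene",A)]),("side",[("side",B)]),("all",[("wrist",W),("scene",A),("side",B)])):
    p,r=rectfit(obs,122,170,56,(586,-248)); p=p.copy()
    # axis: choose long dir pointing to -y
    S=None
    yaw=p[2]; L=np.array([-np.sin(yaw),np.cos(yaw)])
    if abs(L[1])<abs(L[0]): L=np.array([np.cos(yaw),np.sin(yaw)])
    if L[1]>0: L=-L
    sc=p[:2]+24*L; print(nm,p[:2].round(1),"xaxis yaw",np.degrees(np.arctan2(L[0],-L[1])).round(2),"slot",sc.round(1),"rms",np.sqrt(np.mean(r**2)).round(2),np.round(np.abs(r).max(),2))
E
```

```text
[[615.6, -148.7], [668.0, -307.2], [553.7, -344.7], [501.4, -186.1]]
wrist [ 584.3 -246.8] xaxis yaw 18.25 slot [ 591.8 -269.6] rms 1.42 2.15
scene [ 584.8 -246.9] xaxis yaw 18.12 slot [ 592.3 -269.7] rms 0.64 1.3
side [ 587.4 -249.1] xaxis yaw 18.41 slot [ 595.  -271.9] rms 0.66 0.94
all [ 584.5 -246.9] xaxis yaw 18.25 slot [ 592.1 -269.7] rms 1.1 2.17
```

Emit:
step_arm:
  steps:
    - {"hand": -1,"travel": [-0.0027,-0.0218,0],"spin": 0}
    - {"hand": -1,"travel": [0,0,-0.03],"spin": 0}
    - {"hand": -1,"travel": [0,0,-0.018],"spin": 0}
    - {"hand": -1,"travel": [0,0,0],"spin": 0}
    - {"hand": -1,"travel": [0,0,0],"spin": 0}

```text
time: 21.62
ee_pos: [582.6, -273.6, 87.9]
tcp_rot: [2.543, -1.844, 0.001]
contact_force: [0.3, 0.2, -3.9]
width: 38.2
```

```bash
python3 - <<'E'
from h import *
o=get_obs(); print(o["time"],o["ee_pos"],o["wrist_torque"],o["contact_force"],o["width"])
print(np.degrees(2*np.arctan2(o["tcp_rot"][1],o["tcp_rot"][0])))
np.save("w15.npy",camera_info("wrist")["cam_to_world"])
for n in("wrist","scene","side"): cv2.imwrite(f"pics/{n}15.png",snapshot(n)[:,:,::-1])
s=cv2.imread("pics/scene15.png");cv2.imwrite("pics/c22.png",cv2.resize(s[190:300,370:490],None,fx=5,fy=5,interpolation=cv2.INTER_CUBIC))
s=cv2.imread("pics/side15.png");cv2.imwrite("pics/c23.png",cv2.resize(s[220:340,220:340],None,fx=5,fy=5,interpolation=cv2.INTER_CUBIC))
s=cv2.imread("pics/wrist15.png");cv2.imwrite("pics/c24.png",cv2.resize(s[110:330,185:450],None,fx=2.7,fy=2.7,interpolation=cv2.INTER_CUBIC))
E
```

```text
21.625 [ 582.60845585 -273.55601847   87.91976937] [-0.04124677  0.05623703 -0.03962305] [ 0.27229153  0.16678158 -3.90928886] 38.224487805455944
-71.89112279492124
```

View pics/c22.png

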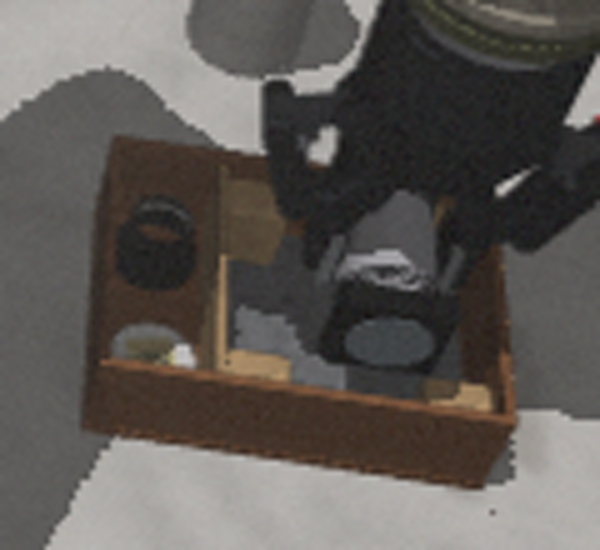

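View pics/c23.png

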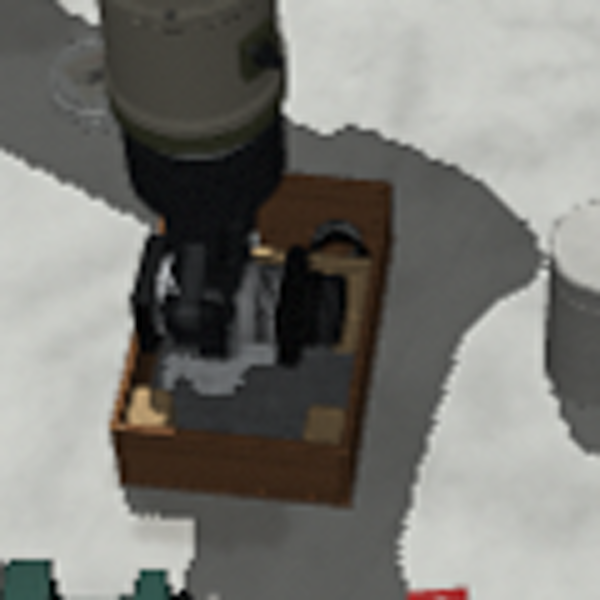

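View pics/c24.png

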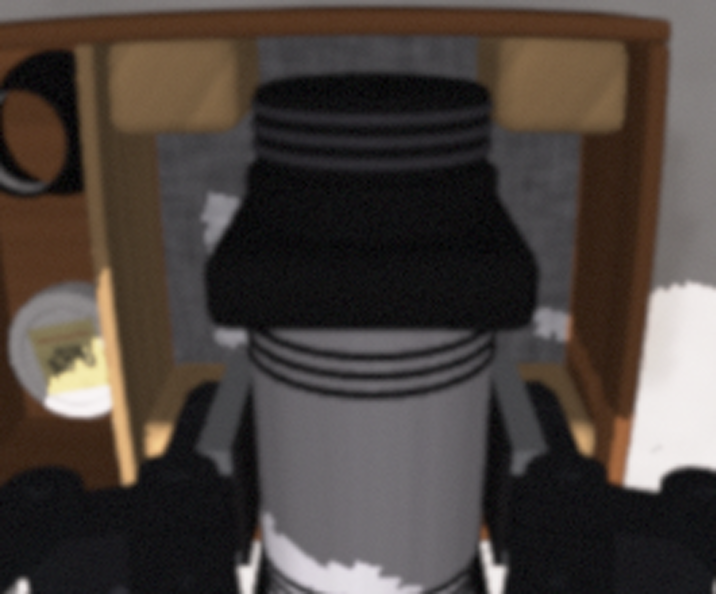

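Emit:
step_arm:
  steps:
    - {"hand": -1,"travel": [-0.0002,0.0003,-0.02],"spin": 0}
    - {"hand": -1,"travel": [0,0,-0.012],"spin": 0}
    - {"hand": -1,"travel": [0,0,-0.01],"spin": 0}
    - {"hand": -1,"travel": [0,0,-0.006],"spin": 0}
    - {"hand": -1,"travel": [0,0,0],"spin": 0}

```text
time: 22.4
ee_pos: [581.9, -273.2, 38.9]
tcp_rot: [2.543, -1.845, -0.001]
contact_force: [-0.5, 0.1, -3.9]
width: 38.4
```

```bash
python3 - <<'E'
from h import *
o=get_obs(); print(o["time"],o["ee_pos"],o["wrist_torque"],o["contact_force"],o["width"])
for n in("wrist","scene"): cv2.imwrite(f"pics/{n}16.png",snapshot(n)[:,:,::-1])
s=cv2.imread("pics/scene16.png");cv2.imwrite("pics/c25.png",cv2.resize(s[190:300,370:490],None,fx=5,fy=5,interpolation=cv2.INTER_CUBIC))
s=cv2.imread("pics/wrist16.png");cv2.imwrite("pics/c26.png",cv2.resize(s[60:330,150:480],None,fx=2.2,fy=2.2,interpolation=cv2.INTER_CUBIC))
E
```

```text
22.4 [ 581.91347642 -273.17725874   38.90843351] [ 0.02808739  0.04695438 -0.02264093] [-0.49207328  0.11287943 -3.91470558] 38.36463537571147
```

View pics/c25.png

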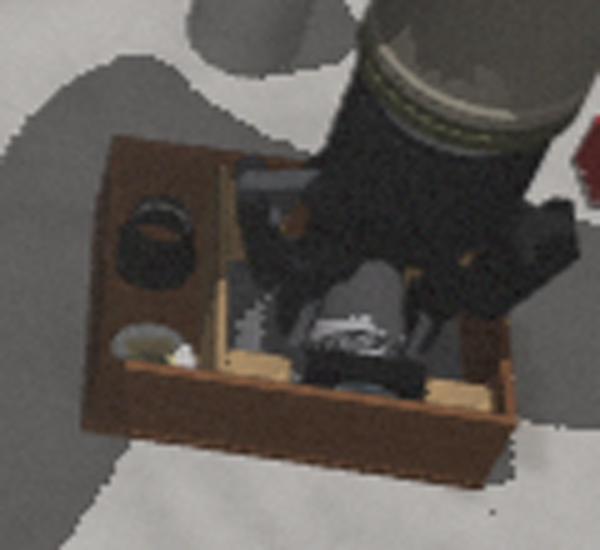

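View pics/c26.png

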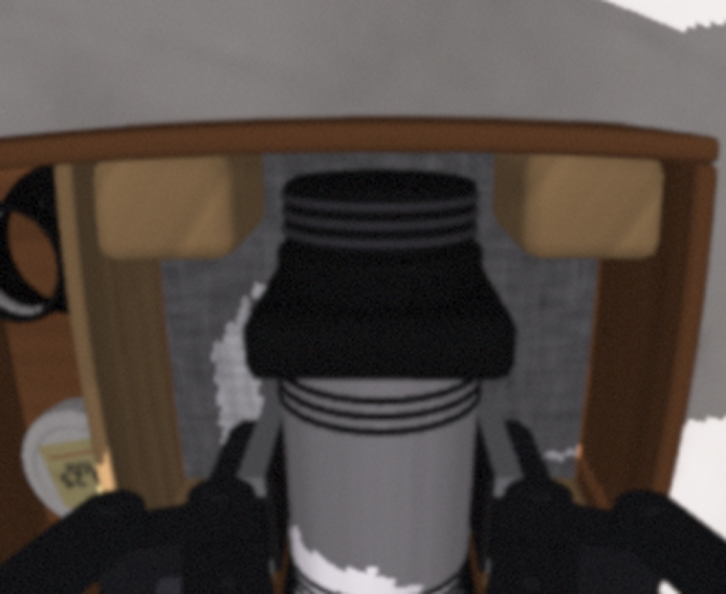

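Emit:
step_arm:
  steps:
    - {"hand": -1,"travel": [0,0,-0.005],"spin": 0}
    - {"hand": -1,"travel": [0,0,-0.004],"spin": 0}
    - {"hand": -1,"travel": [0,0,-0.003],"spin": 0}
    - {"hand": -1,"travel": [0,0,0],"spin": 0}

```text
time: 23.0
ee_pos: [582.0, -273.0, 27.1]
tcp_rot: [2.543, -1.844, -0.001]
contact_force: [-0.5, 0.6, -4.5]
width: 38.0
```

Emit:
step_arm:
  steps:
    - {"hand": -1,"travel": [0,0,-0.001],"spin": 0}
    - {"hand": -1,"travel": [0,0,-0.001],"spin": 0}
    - {"hand": -1,"travel": [0,0,0],"spin": 0}

```text
time: 23.38
ee_pos: [582.2, -273.1, 25.7]
tcp_rot: [-2.543, 1.844, -0.0]
contact_force: [-1.1, 1.3, 1.2]
width: 38.2
```

Emit:
step_arm:
  steps:
    - {"hand": 0.35,"travel": [0,0,0],"spin": 0}
    - {"hand": 0.35,"travel": [0,0,0],"spin": 0}
    - {"hand": 0.35,"travel": [0,0,0],"spin": 0}
    - {"hand": 0.35,"travel": [0,0,0],"spin": 0}
    - {"hand": 0.35,"travel": [0,0,0],"spin": 0}

```text
time: 24.0
ee_pos: [582.2, -273.1, 25.4]
tcp_rot: [2.543, -1.844, 0.0]
contact_force: [0.2, 1.1, 0.2]
width: 58.1
```

```bash
python3 - <<'E'
from h import *
o=get_obs(); print(o["time"],o["ee_pos"],o["wrist_torque"],o["contact_force"],o["width"])
for n in("wrist",): cv2.imwrite(f"pics/{n}17.png",snapshot(n)[:,:,::-1])
s=cv2.imread("pics/wrist17.png");cv2.imwrite("pics/c27.png",cv2.resize(s[60:330,150:480],None,fx=2.2,fy=2.2,interpolation=cv2.INTER_CUBIC))
E
```

```text
24.0 [ 582.16409043 -273.13705863   25.39733155] [0.02089678 0.02419603 0.00580604] [0.21200621 1.05797432 0.2173436 ] 58.050627170850035
```

View pics/c27.png

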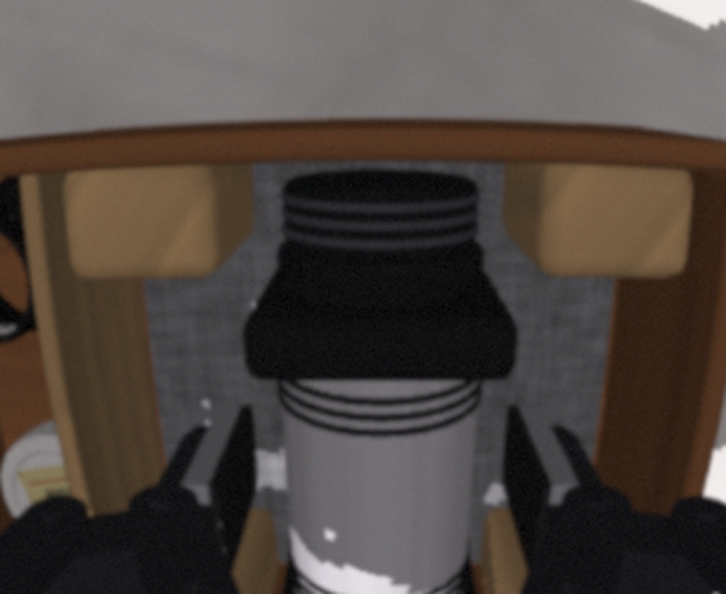

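Released cleanly with space on both sides. I'll lift straight up and check.

Emit:
step_arm:
  steps:
    - {"hand": 0.35,"travel": [0,0,0.02],"spin": 0}
    - {"hand": 0.35,"travel": [0,0,0.04],"spin": 0}
    - {"hand": 0.35,"travel": [0,0,0.06],"spin": 0}
    - {"hand": 0.35,"travel": [-0.02,0,0.06],"spin": 0}
    - {"hand": 0.35,"travel": [-0.06,0,0.02],"spin": 0}
    - {"hand": 0.35,"travel": [-0.05,0,0],"spin": 0}
    - {"hand": 0.35,"travel": [0,0,0],"spin": 0}
    - {"hand": 0.35,"travel": [0,0,0],"spin": 0}

```text
time: 25.05
ee_pos: [453.8, -273.2, 225.4]
tcp_rot: [-2.542, 1.844, -0.002]
contact_force: [0.7, 0.1, -0.3]
width: 57.7
```

```bash
python3 - <<'E'
from h import *
o=get_obs(); print(o["time"],o["ee_pos"],o["contact_force"])
for n in("wrist","scene","side"): cv2.imwrite(f"pics/{n}18.png",snapshot(n)[:,:,::-1])
s=cv2.imread("pics/side18.png");t=cv2.imread("pics/scene18.png")
cv2.imwrite("pics/c28.png",np.hstack([cv2.resize(s[220:340,230:350],(400,400),interpolation=cv2.INTER_CUBIC),cv2.resize(t[200:300,380:480],(400,400),interpolation=cv2.INTER_CUBIC)]))
E
```

```text
25.05 [ 453.8300449  -273.16456399  225.41248612] [ 0.69928498  0.10457105 -0.27357354]
```

View pics/c28.png

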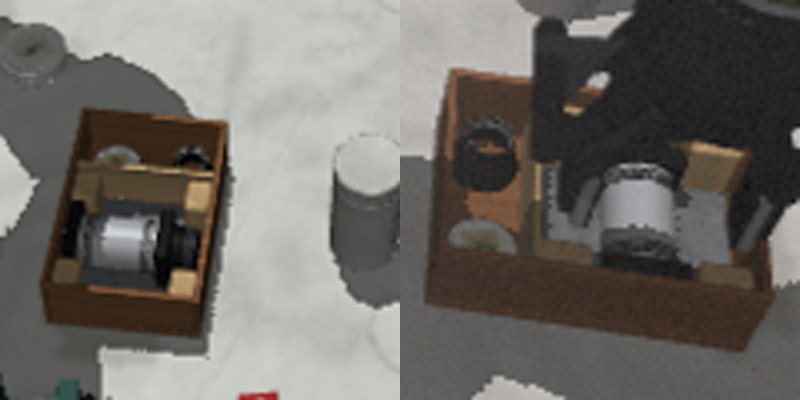

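View pics/wrist18.png

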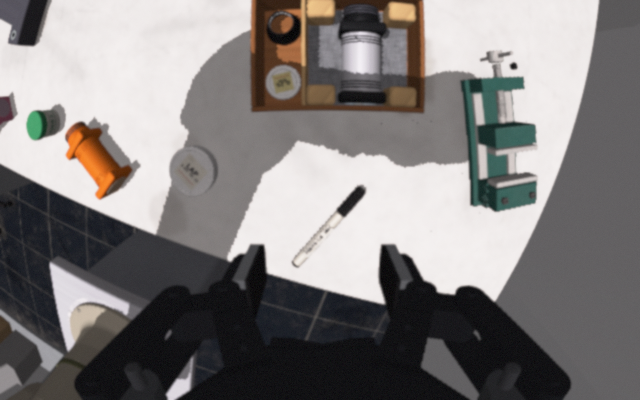

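View pics/side18.png

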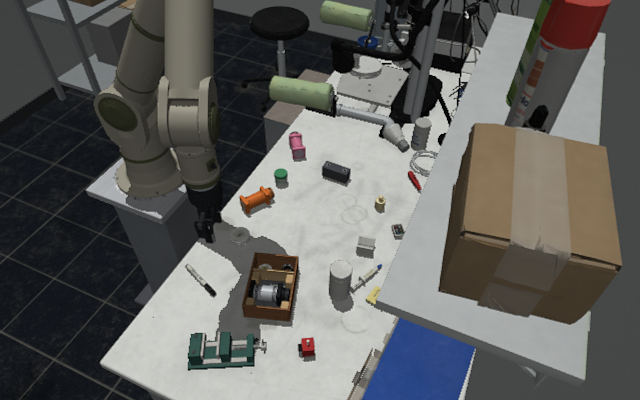

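```bash
python3 - <<'E'
from workcell import *
print(sign_off())
E
```

```text
the job is handed in; nothing more can be done
None
```

The scope is closed and lying flat in the empty slot of its case. The job was handed in at about 25 s of the 64 s allowed; sign-off gives no verdict.

- **Closing:** I held the middle tube and pushed the eyepiece against the bench stop until the inner tube was home. The force rose to about 23 N while the tool moved only about 0.2 mm. I then held the barrel and pushed again until the middle tube was home, about 22 N. The close-ups showed no gap at the eyepiece or the bead.
- **Placing:** I lowered the scope until the floor of the slot carried its weight, with the tool at z 25.7 mm against the expected 25.3 mm. I opened the gripper only partway and lifted straight off.
- **Last checks:** The final pictures show the scope centred between the four corner blocks and below the rim. The other items I could see looked unmoved; I judged that by eye and did not re-measure them.
- **Disagreements:** The first wrist picture, taken while the arm was still settling, gave positions 10–15 mm off, so I retook it and discarded those numbers. The three cameras put the slot centre within about 3 mm of each other.
- **Extra step:** I released the first grasp and took it again with the hand turned half round, because that grasp would have taken joint 7 past its range.

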